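Lock the lens cases and the stamp away in the office lock box

ROBOT

A 7-joint arm with a two-finger parallel gripper is mounted at the origin on a cart in front of the work surface, level with it; the furniture and walls round the work are solid. World frame = base frame: x ahead of the robot, y to its left, z up, the work surface at z = 0. Lengths are in m, angles in rad, forces in N, time in s.
With the tool pointing down it reaches from about 0.4 to 0.85 m from the base axis. Payload 4.4 kg.
Tool frame: the origin (TCP) lies at the very end of the fingers, on their centre line; the grasp point (between the pads) lies 19 mm behind it; z points along the fingers, y is the line along which they close (so a half turn about z gives the same grasp; the last joint's range is limited). The gripper opens to 94 mm and grips with 3 to 60 N. Pads are 16 mm wide; open, the fingers measure 119 mm over their backs; the gripper's body (75 mm by 177 mm) begins 78 mm behind the grasp point.
Start: joints at [1.209, 0.628, 0.038, 1.517, -0.027, 0.996, -0.02], TCP at [0.19, -0.622, 0.205] pointing down, gripper open.
Joint ranges: [-3.06, 3.06], [-0.37, 2.12], [-1.25, 1.32], [0.18, 2.47], [-1.1, 4.24], [0.23, 1.98], [-2.94, 2.94]. Speed limits (rad/s): [2.57, 2.57, 3.14, 3.14, 3.14, 3.14, 3.14].

INTERFACE

Orientations are given as [roll, pitch, yaw] about the fixed x, y, z axes, in that order (R = Rz(yaw) Ry(pitch) Rx(roll)).
In Python, from plant import arm, cams, order, models gives the robot as it stands.
- The arm moves only by the shell command python3 -m creep 'ROWS' [FORCE]. ROWS is JSON, a list of rows, each an object with "offset": the shift along the tool's x, y, z normalised to -1 to 1, where 1 is 0.5 m, a list of three; "twist": the turn, a rotation vector about the tool's x, y, z normalised to -1 to 1, where 1 is 2 pi rad, a list of three; "gripper": the closure, from -1 (fully open) to 1 (shut). A call has 1 to 8 rows; each row is the pose to reach, as a shift and turn from the pose commanded when the call began, along the tool's axes at that moment, turning the shorter way round; what a row does not reach only later rows make up. A row lasts 1/8 s, in which the tool goes at most 62.5 mm and 10.7 degrees, less where a joint would pass 70% of its speed; a pose out of reach is approached as far as the arm can. A call with a number of a shift or a turn outside -1 to 1 is refused whole. A call with a gripper value outside its range is refused whole. The fingers move at their own pace and stop on an object; FORCE is the grip in N (left out, the last holds). Time passes only in rows, so rows that repeat a pose let the fingers close. It gives the time, the measured TCP pose, the force, the opening and the grip force at its end, in the units of the state.
- arm.read_state(): the state, without advancing time (a new reading comes with each control period).
- cams.snapshot(name): name is "scene" or "top" or "wrist"; returns (picture, depth): 384x512x3 uint8, red, green, blue; 384x512 float32, m along the optical axis (not along the pixel's ray), 0 where there is no reading.
- cams.calibration(name): a dict with "fov_y" (degrees; the focal length in pixels is half the picture's height over the tangent of half this angle, whatever the lens; pixels are square), "cx", "cy" (the principal point, pixels), "view" (4x4, takes a point from world to camera coordinates). Camera axes: x right, y down, z forward; pixel columns grow to the right and rows downward; lengths in m; the calibration is good to about 2 mm. A picture is of the moment at which its call begins: read the wrist's pose just before it. calibration takes no time and is no camera call; for the wrist camera it gives the pose at the moment of the call.
- order.finish_job(): hands the job in; it is judged then, once.
Trained networks look in the newest picture that a camera, given by its name, has taken for a name from the list of things; names that differ only in an ending like _2 or _b are one class to them, and where a whole thing is asked for, a point or a joint stands for the part that bears it (a point fixed in the world has none). Each returns a list of dicts, best first, with "conf" (0 to 1); they miss things now and then, are a little off and sometimes report something else, mostly with a low value. They report only what shows in the picture. A call takes as long as a camera call. They do not tell look-alikes from the thing itself.
- models.search_frame(camera, query): "at" ([column, row] in pixels, amid what is visible of it).
- models.outline_of(camera, query): "mask" (384x512 bool, what is visible of it) and "at" ([column, row] in pixels, amid what is visible of it).
- models.tip_of(camera, query): "at" ([column, row] in pixels: a listed point, or the origin of a listed thing).
The state is a dict: "t": time; "q": joint angles; "dq": joint speeds; "tau": joint torques, N m; "eef_pos": TCP position; "ee_rot": TCP orientation; "contact_force": force on the tool from outside, world axes, zero at the start; "moment": the same for the moment, N m; "finger_gap": finger opening in m; "finger_force": force on a finger pad.
Only numpy, scipy, OpenCV 4.12 (cv2) and the standard library are available. Lean on these libraries where they do the work, as an engineer would, in place of code of your own. Each camera call takes 0.05 s, during which the arm holds its last target. There are 200 camera calls.

TASK

Enter the code on the grey lock box by pressing its buttons one at a time: right, left, middle. Then take the key from its wooden stand, push it fully into the lock, turn it clockwise to the stop and pull the drawer well open; put every lens case and rubber stamp that is on the desk into the drawer, push the drawer fully shut, turn the key back to lock it and return the key fully down into its stand. Leave the glass charm and the penlight alone.

Things in the scene. Friction and masses are not known exactly. Their poses are not given: they have to be found in the camera images.
- cab: grey steel lock box, fixed, 150 (x, front to back) x 300 (y) x 100 mm high; origin at the middle of the lower front edge, x to the back (away from the robot), y to the left, z up. The drawer fills the part from y = -147 to 67 mm; the left part (y 70 to 150 mm) holds the lock, its keyhole on top. The flat roof is at z = 100 mm.
- btn_left_top (a point): top centre of the left code button (on the roof; left seen from the robot, box y = +7 mm), 122 mm above the desk. The cap is 22 mm across and stands 10 mm out of a round housing 38 mm across; the three buttons stand in a row 50 mm apart.
- btn_middle_top (a point): top centre of the middle code button (box y = -43 mm)
- btn_right_top (a point): top centre of the right code button (box y = -93 mm)
- btn_left (a joint): travel of the left button, 0 up, 0.006 m fully down; a spring brings it up again; fully down takes 4 N. A press counts from 0.004 m.
- btn_middle (a joint): the same for the middle button
- btn_right (a joint): the same for the right button
- keyhole (a point): mouth of the key slot, at its centre, in the top face of the brass lock plug, 102 mm above the desk and level with the steel collar (42 mm across) round it, 2 mm above the box top; turns with the plug. The slot is 14 x 7 mm, long side along the point's x, 2 mm chamfer, 36 mm deep, vertical. When locked the point's x is parallel to the box's x.
- lock (a joint): angle of the lock plug: 0 locked (bolt blocks the drawer), 1.25 rad at the stop (bolt drawn), growing clockwise seen from above; stays where it is left (friction 0.04 N m). The key has about 0.16 rad of play in the slot. The bolt can go back only when the drawer is within about 3 mm of fully shut.
- drawer (a joint): how far the drawer is out, 0 shut, 0.115 m at its stop; it slides to the box's -x, friction about 1.2 N, stays where it is left.
- drawer_handle (a point): middle of the drawer's handle, a horizontal steel bar 10 mm thick and 80 mm long along the box's y, 74 mm above the desk, 45 mm in front of the drawer's front face (clear gap 40 mm)
- drawer_floor (a point): middle of the drawer's inner floor (moves with it), 14 mm above the desk; inside 126 mm along x, 188 mm along y, walls 36 mm above the floor, front 78 mm. Under the roof there are 78 mm. With the drawer out 115 mm the floor from 60 mm in front of this point to 49 mm behind it is in the open.
- key: loose key: black plastic head 30 (x) x 10 (y) x 34 mm high, below it a flat steel blade 12 (x) x 5 (y) x 28 mm long with a narrower tip; origin at the middle of the head's underside (shoulder), z up, blade pointing down. Starts upright in the stand, shoulder on its top. Fully in the lock the shoulder rests on the plug (origin at keyhole).
- key_stand: fixed wooden block 56 x 44 x 40 mm high, with a slot like the lock's in its top (14 x 7 mm, long side along its x, 34 mm deep, 2 mm chamfer); origin at the centre of its underside
- lens_case_a: white contact lens case with two round caps, 30 x 62 x 18 mm, loose on the 6 mm thick black desk pad, long side along its y; origin at the centre of its underside. May be absent.
- lens_case_b: a second case of the same kind. May be absent.
- lens_case_c: a third case of the same kind. May be absent.
- rubber_stamp: hand stamp standing on its foot 25 x 58 x 12 mm (long side along its y) with a wooden knob 24 mm across up to 60 mm; origin at the centre of its underside. May be absent.
- glass_charm: flat round glass charm, 62 mm across, 8 mm thick, lying on the desk; bystander. Origin at the centre of its underside
- penlight: white pocket light 14 x 136 x 15 mm lying on the desk; bystander. Origin at the centre of its underside
Things that resemble listed ones, but are neither listed nor needed, are in the scene too. What is shaped like the key but green or orange is not meant.

How it is judged:
By the outcome, as a careful person would: the job done as asked, in the order asked, and still so for the second after the job is handed in, with the robot touching nothing.
Of lens_case_a, lens_case_b, lens_case_c, rubber_stamp only 2 to 3 are there at a start; the rules pass over those that are not, and their reading is None.
At some moment in a run one of lens_case_a, lens_case_b, lens_case_c may be knocked a few centimetres aside while the robot is not near it.
It also fails if it takes over 208 s, if anything falls off the work surface, if the arm or the gripper's body presses on something with over 40 N, if the wrist force passes 120 N, or if a joint passes its speed limit or range.

## Working session

There is one attempt and no reset: what is moved stays moved. The work goes in short steps, Python scripts to look and compute and a shell command to move; the robot and the scene stay as the last step left them, time stands still between calls to the robot, and variables do not carry over. Pictures are saved under pics/ and viewed, at most 14 in all, crops included, and the job is handed in when it is done.

```bash
ls; mkdir -p pics
python3 - <<'E'
from plant import arm,cams,models
import cv2,numpy as np
s=arm.read_state(); print({k:np.round(v,3).tolist() for k,v in s.items()})
ims=[]
for c in ("scene","top"):
    p,d=cams.snapshot(c); cal=cams.calibration(c); print(c,cal['fov_y'],cal['cx'],cal['cy'],np.round(cal['view'],3).tolist())
    cv2.imwrite(f"pics/{c}0.png",cv2.resize(p[:,:,::-1],(800,600),interpolation=cv2.INTER_CUBIC))
E
```

```text
pics
{'t': 0.0, 'q': [1.209, 0.629, 0.038, 1.518, -0.027, 0.996, -0.02], 'dq': [-0.001, 0.001, -0.001, -0.0, -0.0, -0.0, -0.001], 'tau': [0.0, -54.972, 1.145, -18.663, -0.052, 0.024, 0.0], 'eef_pos': [0.189, -0.621, 0.205], 'ee_rot': [-3.14, 0.0, 0.296], 'contact_force': [-0.02, 0.314, -0.052], 'moment': [0.041, -0.046, 0.033], 'finger_force': 0.0, 'finger_gap': 0.094}
scene 53.57815815572393 256.68757058722593 190.4241028695449 [[0.681, -0.732, -0.01, -0.338], [-0.306, -0.273, -0.912, 0.276], [0.665, 0.624, -0.41, 0.564], [0.0, 0.0, 0.0, 1.0]]
top 51.91151000685022 254.39516992567548 190.6761287522175 [[-0.019, -1.0, -0.002, 0.036], [-0.992, 0.019, -0.127, 0.534], [0.127, -0.0, -0.992, 0.964], [0.0, 0.0, 0.0, 1.0]]
```

View pics/scene0.png

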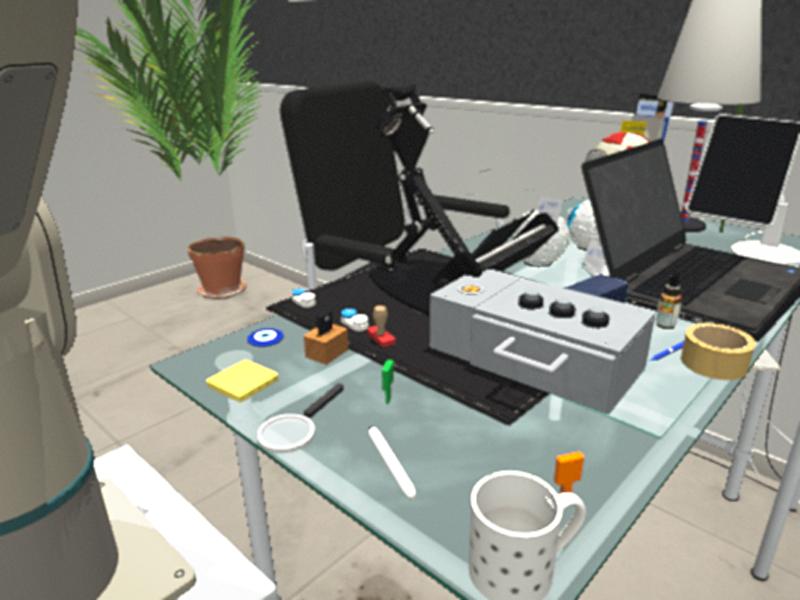

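View pics/top0.png

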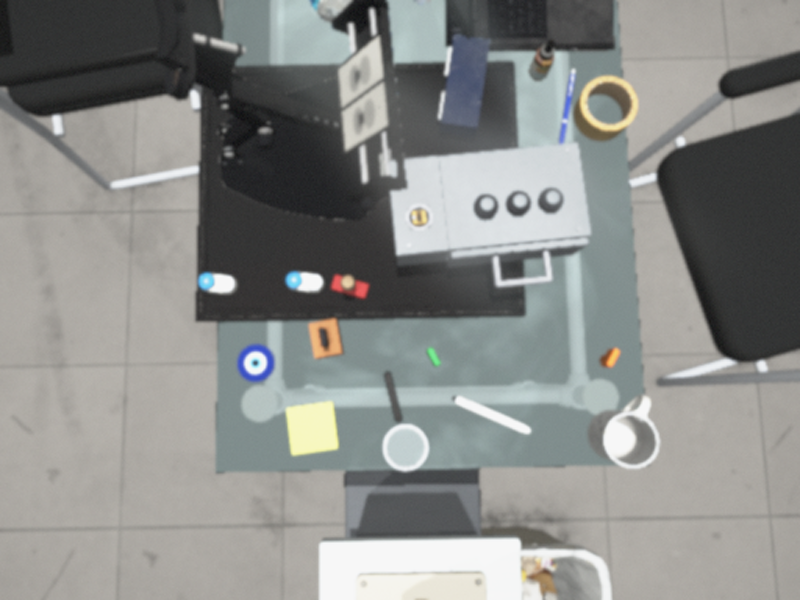

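The scene view shows the lock box at (540,340), keyhole (470,290), buttons (530–595,300–318), stand with black key (325,340), two lens cases (303,298)/(355,320) and the red stamp (380,330). The top view agrees: cases at (217,283) and (304,281), stamp (350,286), stand (325,338), keyhole (419,216). The green and orange keys are decoys.

```bash
cat > h.py <<'E'
from plant import arm,cams,order,models
import cv2,numpy as np
from scipy.spatial.transform import Rotation as R
np.set_printoptions(precision=4,suppress=True)
def snap(c):
    cal=cams.calibration(c); p,d=cams.snapshot(c); return p,d,cal
def K(cal): return 192/np.tan(np.radians(cal['fov_y']/2))
def ray(cal,uv):
    V=np.array(cal['view']); f=K(cal)
    r=np.array([(uv[0]-cal['cx'])/f,(uv[1]-cal['cy'])/f,1.]); Rm=V[:3,:3]
    return -Rm.T@V[:3,3], Rm.T@r      # origin, dir per unit depth
def at_z(cal,uv,z):
    o,r=ray(cal,uv); return o+r*(z-o[2])/r[2]
def at_d(cal,uv,d):
    o,r=ray(cal,uv); return o+r*d
def tri(rs):
    A=np.zeros((3,3));b=np.zeros(3)
    for o,r in rs:
        r=r/np.linalg.norm(r);P=np.eye(3)-np.outer(r,r);A+=P;b+=P@o
    return np.linalg.solve(A,b)
def cloud(d,cal,mask=None):
    v,u=np.nonzero((d>0)&(mask if mask is not None else True))
    f=K(cal);z=d[v,u];V=np.array(cal['view'])
    return (np.c_[(u-cal['cx'])/f*z,(v-cal['cy'])/f*z,z]-V[:3,3])@V[:3,:3]
def st():
    s=arm.read_state(); print('t',round(s['t'],2),'pos',np.array(s['eef_pos']),'rpy',np.array(s['ee_rot']),'F',np.array(s['contact_force']),'gap',round(s['finger_gap'],4),'q',np.array(s['q']).round(2)); return s
def rowcalc(target,yaw,s=None,down=True):
    """offset/twist in row units from current pose to target with tool down and given yaw"""
    s=s or arm.read_state(); C=R.from_euler('xyz',s['ee_rot']); T=R.from_euler('xyz',[np.pi,0,yaw])
    print('offset',(C.inv().apply(np.array(target)-s['eef_pos'])/0.5).round(4),'twist',((C.inv()*T).as_rotvec()/2/np.pi).round(4))
E
python3 - <<'E'
from h import *
C={}
for c in ("top","scene"):
    p,d,cal=snap(c); C[c]=(d,cal)
    for q in ("btn_left_top","btn_middle_top","btn_right_top","keyhole","drawer_handle","key","key_stand","lens_case_a","rubber_stamp","penlight"):
        r=models.tip_of(c,q)
        print(c,q,[(round(x['conf'],2),np.round(x['at'],1).tolist(), at_d(cal,x['at'],d[int(x['at'][1]),int(x['at'][0])]).round(3).tolist()) for x in r[:4]])
d,cal=C['top']
P=cloud(d,cal)
# roof of box
m=(abs(P[:,2]-.1)<.006)&(P[:,0]>.45)&(P[:,0]<.9)&(P[:,1]<.1)&(P[:,1]>-.4)
rc=cv2.minAreaRect(P[m][:,:2].astype(np.float32)); print('roof',rc,cv2.boxPoints(rc),np.median(P[m][:,2]))
m=P[:,2]>.15; Q=P[m]
for x in np.arange(.1,1.1,.1):
    print(round(x,1),[ (lambda a: round(float(a.max()),2) if len(a) else 0)(Q[(abs(Q[:,0]-x)<.05)&(abs(Q[:,1]-y)<.05)][:,2]) for y in np.arange(.5,-.6,-.1)])
E
```

```text
top btn_left_top [(0.64, [312.0, 128.9], [0.667, -0.112, 0.123]), (0.5, [139.7, 181.3], [0.567, 0.323, 0.013])]
top btn_middle_top [(0.58, [331.1, 121.6], [0.69, -0.162, 0.102]), (0.46, [314.1, 165.9], [0.592, -0.125, 0.053])]
top btn_right_top []
top keyhole [(0.42, [269.7, 136.9], [0.657, -0.014, 0.097])]
top drawer_handle [(0.64, [332.2, 177.9], [0.568, -0.178, 0.006])]
top key [(0.46, [387.8, 228.2], [0.434, -0.305, 0.037]), (0.44, [209.3, 214.5], [0.475, 0.138, 0.051]), (0.42, [275.7, 230.6], [0.434, -0.028, -0.001])]
top key_stand [(0.89, [206.8, 218.5], [0.464, 0.142, 0.072])]
top lens_case_a [(0.64, [197.0, 180.2], [0.566, 0.173, 0.021]), (0.58, [141.1, 181.0], [0.566, 0.316, 0.024]), (0.42, [352.7, 126.4], [0.671, -0.208, 0.124])]
top rubber_stamp [(0.55, [223.0, 184.9], [0.547, 0.103, 0.061]), (0.26, [267.3, 136.4], [0.658, -0.008, 0.096])]
top penlight [(0.76, [310.3, 264.3], [0.347, -0.112, 0.013]), (0.43, [195.0, 179.1], [0.57, 0.179, 0.016])]
scene btn_left_top [(0.57, [339.9, 185.8], [0.671, -0.106, 0.121])]
scene btn_middle_top [(0.51, [362.5, 189.9], [0.73, -0.136, 0
[... 673 characters left out ...]
0.5, 296.4], [0.339, -0.131, 0.014]), (0.26, [171.3, 215.4], [0.436, 0.254, 0.007])]
roof ((0.7497219443321228, -0.08854272961616516), (0.3134230673313141, 0.35686343908309937), 2.401599645614624) [[ 0.5857  0.0832]
 [ 0.6006 -0.2734]
 [ 0.9138 -0.2603]
 [ 0.8988  0.0963]] 0.09988885828200447
0.1 [0, 0, 0, 0, 0, 0, 0, 0, 0, 0, 0]
0.2 [0, 0, 0, 0, 0, 0, 0, 0, 0, 0, 0]
0.3 [0, 0, 0, 0, 0, 0, 0, 0, 0, 0, 0]
0.4 [0, 0, 0, 0, 0, 0, 0, 0, 0, 0, 0]
0.5 [0, 0, 0, 0, 0, 0, 0, 0, 0, 0, 0]
0.6 [0, 0, 0, 0, 0, 0, 0, 0, 0, 0, 0]
0.7 [0, 0, 0.34, 0, 0, 0, 0, 0, 0, 0, 0]
0.8 [0, 0, 0.39, 0.34, 0.15, 0.17, 0, 0, 0, 0, 0]
0.9 [0, 0, 0.35, 0, 0.16, 0.17, 0, 0, 0, 0, 0]
1.0 [0, 0, 0, 0, 0, 0, 0.15, 0, 0, 0, 0]
```

Run:
```python
from h import *
from scipy.optimize import least_squares
p,d,cal=snap("top"); P=cloud(d,cal)
box=lambda x0,x1,y0,y1,z0,z1:(P[:,0]>x0)&(P[:,0]<x1)&(P[:,1]>y0)&(P[:,1]<y1)&(P[:,2]>z0)&(P[:,2]<z1)
r=P[box(.56,.785,-.29,.06,.085,.108)]; rc=cv2.minAreaRect(r[:,:2].astype(np.float32)); print('roof',rc,cv2.boxPoints(rc))
b=P[box(.62,.72,-.25,-.08,.116,.14)]; 
ks=np.array([[0,-.112],[0,-.162],[0,-.208]])
for k in ks:
    s=b[abs(b[:,1]-k[1])<.02]; print('btn',len(s),(s.min(0)+s.max(0))/2,s.mean(0))
h=P[box(.52,.6,-.24,-.1,.066,.085)]; print('handle',len(h),h.mean(0),cv2.fitLine(h[:,:2].astype(np.float32),2,0,.01,.01).ravel())
for n,bb in dict(stand=(.42,.52,.09,.19,.035,.043),keyhead=(.42,.52,.09,.19,.06,.09),a=(.53,.6,.12,.22,.014,.04),b=(.53,.6,.27,.37,.014,.04),stampfoot=(.5,.6,.05,.135,.012,.024),knob=(.5,.6,.05,.135,.055,.08)).items():
    s=P[box(*bb)]
    if len(s)>3:
        rc=cv2.minAreaRect(s[:,:2].astype(np.float32)); print(n,len(s),np.round(rc[0],4),np.round(rc[1],4),round(rc[2],1),np.median(s[:,2]))
# refs by two views: keyhole
from h import models
out={}
_,_,cs=snap("scene")
for q in("keyhole","btn_left_top"):
    a=models.tip_of("top",q);c=models.tip_of("scene",q)
    if a and c: print(q,'tri',tri([ray(cal,a[0]['at']),ray(cs,c[0]['at'])]))
s=arm.read_state(); cw=cams.calibration("wrist"); Vc=np.array(cw['view']); o=-Vc[:3,:3].T@Vc[:3,3]
Rt=R.from_euler('xyz',s['ee_rot']); print('cam in tool',Rt.inv().apply(o-s['eef_pos']),'axes',Rt.inv().as_matrix()@Vc[:3,:3].T, cw['fov_y'])
rowcalc([.667,-.205,.20],1.57+.07)
```

```text
roof ((0.6814593076705933, -0.10797777771949768), (0.3361130654811859, 0.19081556797027588), 86.68077087402344) [[ 0.5765 -0.2702]
 [ 0.767  -0.2813]
 [ 0.7864  0.0543]
 [ 0.5959  0.0653]]
btn 65 [ 0.6666 -0.1105  0.1208] [ 0.6648 -0.1109  0.1215]
btn 65 [ 0.6691 -0.1618  0.1209] [ 0.6683 -0.1609  0.121 ]
btn 68 [ 0.6725 -0.2119  0.1206] [ 0.6724 -0.2102  0.1211]
handle 335 [ 0.5684 -0.1665  0.0775] [ 0.0092  1.      0.5684 -0.1665]
stand 320 [0.4725 0.1432] [0.0561 0.0439] 10.0 0.03971476073170771
keyhead 58 [0.4725 0.1429] [0.0294 0.0099] 9.4 0.07275725686106412
a 267 [0.5661 0.1645] [0.0877 0.0285] 85.1 0.022617668449317514
b 221 [0.5687 0.3228] [0.0575 0.0275] 82.0 0.022883773667567595
stampfoot 143 [0.5587 0.1048] [0.0581 0.0236] 73.2 0.017891022289548236
knob 73 [0.558  0.1044] [0.0212 0.0232] 49.2 0.06268148119854158
keyhole tri [ 0.6506 -0.0129  0.1079]
btn_left_top tri [ 0.6    -0.0077  0.1266]
cam in tool [ 0.0741 -0.0008 -0.1802] axes [[ 0.0007 -0.9665 -0.2567]
 [ 1.      0.0004  0.001 ]
 [-0.0009 -0.2567  0.9665]] 70.96692719810395
offset [ 1.1565 -0.5189  0.011 ] twist [ 0.     -0.     -0.2139]
```

```bash
python3 -m creep '[{"offset":[0.1,-0.04,0],"twist":[0,0,-0.02],"gripper":1},{"offset":[0.8,-0.36,0],"twist":[0,0,-0.214],"gripper":1},{"offset":[0.8,-0.36,0],"twist":[0,0,-0.214],"gripper":1},{"offset":[0.8,-0.36,0],"twist":[0,0,-0.214],"gripper":1},{"offset":[0.8,-0.36,0],"twist":[0,0,-0.214],"gripper":1},{"offset":[0.8,-0.36,0],"twist":[0,0,-0.214],"gripper":1},{"offset":[0.8,-0.36,0],"twist":[0,0,-0.214],"gripper":1},{"offset":[0.8,-0.36,0],"twist":[0,0,-0.214],"gripper":1}]' 20; python3 -c "
from h import *
st();rowcalc([.672,-.2105,.20],1.647)"
```

```text
t: 2.5
eef_pos: [0.5241, -0.3275, 0.2058]
ee_rot: [3.138, -0.002, 1.652]
contact_force: [-0.9, 0.3, -0.5]
finger_gap: 0.0173
finger_force: 0.0
t 2.5 pos [ 0.5241 -0.3275  0.2058] rpy [ 3.1382 -0.0025  1.6524] F [-0.8972  0.3497 -0.4573] gap 0.0173 q [ 0.72  0.6  -0.34  1.61  0.22  0.98  0.39]
offset [0.209  0.3138 0.0132] twist [ 0.0005 -0.0004  0.0009]
```

```bash
python3 -m creep '[{"offset":[0.2,0.3,0.012],"twist":[0,0,0.001],"gripper":1},{"offset":[0.209,0.314,0.013],"twist":[0,0,0.001],"gripper":1},{"offset":[0.209,0.314,0.013],"twist":[0,0,0.001],"gripper":1},{"offset":[0.209,0.314,0.013],"twist":[0,0,0.001],"gripper":1},{"offset":[0.209,0.314,0.013],"twist":[0,0,0.001],"gripper":1}]'
python3 - <<'E'
from h import *
st();rowcalc([.672,-.2105,.13],1.647)
p,d,cal=snap("wrist"); cv2.imwrite("pics/w1.png",p[:,:,::-1])
P=cloud(d,cal)
b=P[(P[:,2]>.117)&(P[:,2]<.126)&(P[:,0]>.63)&(P[:,0]<.71)]
for y in(-.111,-.161,-.2105):
    s=b[abs(b[:,1]-y)<.018]
    if len(s): print(len(s),(s.min(0)+s.max(0))/2,s.mean(0))
print([(x['conf'],x['at'],at_z(cal,x['at'],.102)) for x in models.tip_of("wrist","keyhole")])
E
```

```text
t: 3.12
eef_pos: [0.6685, -0.2183, 0.1985]
ee_rot: [-3.14, 0.001, 1.634]
contact_force: [-0.4, -0.7, -0.2]
finger_gap: 0.0005
finger_force: 0.0
t 3.12 pos [ 0.6685 -0.2183  0.1985] rpy [-3.1403  0.0007  1.6344] F [-0.3986 -0.6587 -0.209 ] gap 0.0005 q [ 0.44  0.73 -0.32  1.35  0.24  1.1   0.16]
offset [0.0152 0.0081 0.1371] twist [-0.0002  0.0001 -0.002 ]
490 [ 0.6653 -0.1096  0.1211] [ 0.6651 -0.1097  0.1226]
411 [ 0.6696 -0.159   0.1213] [ 0.6693 -0.1588  0.1226]
372 [ 0.6736 -0.2084  0.1211] [ 0.6734 -0.208   0.1225]
[]
```

View pics/w1.png

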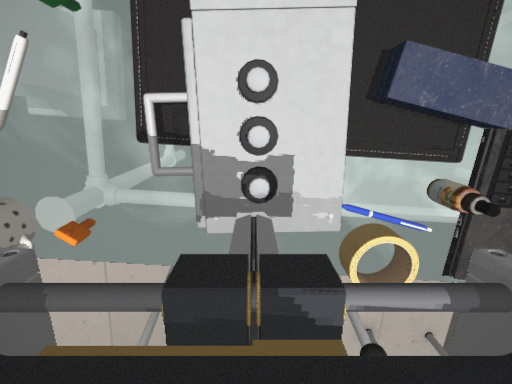

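The wrist view shows the buttons at (258,185) right, (257,133) middle and (257,78) left.

```bash
python3 -c "
from h import *
st();rowcalc([.6733,-.2083,.13],1.655)"
```

```text
t 3.23 pos [ 0.6677 -0.2201  0.199 ] rpy [-3.1405  0.0014  1.6316] F [ 0.1095 -0.2543 -1.1922] gap 0.0004 q [ 0.44  0.73 -0.31  1.35  0.24  1.1   0.16]
offset [0.023  0.0127 0.138 ] twist [-0.0002  0.0002 -0.0037]
```

```bash
python3 -m creep '[{"offset":[0.023,0.0127,0.06],"twist":[0,0,-0.0037],"gripper":1},{"offset":[0.023,0.0127,0.13],"twist":[0,0,-0.0037],"gripper":1},{"offset":[0.023,0.0127,0.138],"twist":[0,0,-0.0037],"gripper":1},{"offset":[0.023,0.0127,0.138],"twist":[0,0,-0.0037],"gripper":1},{"offset":[0.023,0.0127,0.138],"twist":[0,0,-0.0037],"gripper":1}]'; python3 -c "
from h import *
st();rowcalc([.6733,-.2083,.115],1.655)"
```

```text
t: 3.85
eef_pos: [0.6755, -0.2069, 0.1319]
ee_rot: [3.139, 0.001, 1.656]
contact_force: [-0.2, 0.1, 0.4]
finger_gap: 0.0006
finger_force: 0.0
t 3.85 pos [ 0.6755 -0.2069  0.1319] rpy [3.1388 0.0012 1.6562] F [-0.1762  0.1495  0.3939] gap 0.0006 q [ 0.42  0.8  -0.31  1.41  0.27  0.97  0.14]
offset [-0.0024 -0.0048  0.0338] twist [0.0004 0.0002 0.0002]
```

```bash
python3 -m creep '[{"offset":[-0.002,-0.004,0.02],"twist":[0,0,0],"gripper":1},{"offset":[-0.002,-0.004,0.034],"twist":[0,0,0],"gripper":1},{"offset":[-0.002,-0.004,0.034],"twist":[0,0,0],"gripper":1},{"offset":[-0.002,-0.004,0.034],"twist":[0,0,0],"gripper":1}]'; python3 -c "
from h import *
st()"
```

```text
t: 4.35
eef_pos: [0.6736, -0.2077, 0.1161]
ee_rot: [3.139, 0.002, 1.657]
contact_force: [-2.2, 0.3, 15.9]
finger_gap: 0.0005
finger_force: 7.8
t 4.35 pos [ 0.6736 -0.2077  0.1161] rpy [3.1391 0.0017 1.6569] F [-2.1726  0.3363 15.9   ] gap 0.0005 q [ 0.42  0.82 -0.3   1.42  0.27  0.94  0.13]
```

```bash
python3 -m creep '[{"offset":[0,0,-0.05],"twist":[0,0,0],"gripper":1},{"offset":[0,0,-0.05],"twist":[0,0,0],"gripper":1},{"offset":[0.1,0,-0.05],"twist":[0,0,0],"gripper":1},{"offset":[0.2,0,-0.05],"twist":[0,0,0],"gripper":1},{"offset":[0.2,0,-0.05],"twist":[0,0,0],"gripper":1},{"offset":[0.2,0,-0.015],"twist":[0,0,0],"gripper":1},{"offset":[0.2,0,-0.001],"twist":[0,0,0],"gripper":1},{"offset":[0.2,0,-0.001],"twist":[0,0,0],"gripper":1}]'; python3 -m creep '[{"offset":[0,0,0],"twist":[0,0,0],"gripper":1}]'
```

```text
t: 5.35
eef_pos: [0.6641, -0.1087, 0.1159]
ee_rot: [3.141, 0.001, 1.655]
contact_force: [-6.1, 2.7, 23.4]
finger_gap: 0.0003
finger_force: 11.6
t: 5.48
eef_pos: [0.6641, -0.1087, 0.1159]
ee_rot: [3.141, 0.0, 1.655]
contact_force: [-5.4, 1.7, 23.1]
finger_gap: 0.0004
finger_force: 11.4
```

```bash
python3 -m creep '[{"offset":[0,0,-0.05],"twist":[0,0,0],"gripper":1},{"offset":[0,0,-0.05],"twist":[0,0,0],"gripper":1},{"offset":[-0.05,0,-0.05],"twist":[0,0,0],"gripper":1},{"offset":[-0.1,0,-0.05],"twist":[0,0,0],"gripper":1},{"offset":[-0.1,0,-0.05],"twist":[0,0,0],"gripper":1},{"offset":[-0.1,0,-0.015],"twist":[0,0,0],"gripper":1},{"offset":[-0.1,0,0],"twist":[0,0,0],"gripper":1},{"offset":[-0.1,0,0],"twist":[0,0,0],"gripper":1}]'; python3 -m creep '[{"offset":[0,0,0],"twist":[0,0,0],"gripper":1}]'
```

```text
t: 6.48
eef_pos: [0.6686, -0.1567, 0.116]
ee_rot: [3.141, 0.001, 1.659]
contact_force: [-5.2, 0.3, 19.1]
finger_gap: 0.0005
finger_force: 9.2
t: 6.6
eef_pos: [0.6686, -0.1567, 0.116]
ee_rot: [3.141, 0.001, 1.659]
contact_force: [-5.8, -1.0, 18.5]
finger_gap: 0.0007
finger_force: 9.0
```

```bash
python3 -m creep '[{"offset":[0,0,-0.08],"twist":[0,0,0],"gripper":1},{"offset":[0.05,0,-0.18],"twist":[0,0,0],"gripper":-1},{"offset":[0.15,0.1,-0.25],"twist":[0,0,0],"gripper":-1},{"offset":[0.15,0.1,-0.25],"twist":[0,0,0],"gripper":-1},{"offset":[0.15,0.1,-0.25],"twist":[0,0,0],"gripper":-1}]'
python3 - <<'E'
from h import *
st()
p,d,cal=snap("wrist"); cv2.imwrite("pics/w2.png",p[:,:,::-1])
P=cloud(d,cal)
b=P[(P[:,2]>.117)&(P[:,2]<.126)&(P[:,0]>.63)&(P[:,0]<.71)]
for y in(-.111,-.161,-.2105):
    s=b[abs(b[:,1]-y)<.018]
    if len(s): print(len(s),(s.min(0)+s.max(0))/2,s.mean(0))
for q in("keyhole",):
  print(q,[(x['conf'],x['at'],at_z(cal,x['at'],.102)) for x in models.tip_of("wrist",q)])
  for x in models.outline_of("wrist",q)[:2]:
    m=x['mask']; v,u=np.nonzero(m); print(x['conf'],m.sum(),u.min(),u.max(),v.min(),v.max(), at_z(cal,[(u.min()+u.max())/2,(v.min()+v.max())/2],.102))
rowcalc([.4725,.143,.25],.17+np.pi)
E
```

```text
t: 7.22
eef_pos: [0.712, -0.075, 0.2378]
ee_rot: [-3.141, -0.001, 1.662]
contact_force: [-0.3, -0.5, 0.1]
finger_gap: 0.0368
finger_force: 0.0
t 7.22 pos [ 0.712  -0.075   0.2378] rpy [-3.1414 -0.0014  1.6617] F [-0.3236 -0.5144  0.0564] gap 0.0368 q [ 0.23  0.72 -0.32  1.25  0.23  1.2  -0.01]
241 [ 0.6652 -0.1081  0.1209] [ 0.6655 -0.1071  0.1224]
8 [ 0.6809 -0.2011  0.1191] [ 0.6808 -0.2011  0.119 ]
keyhole [(0.67, [206.9, 120.2], array([ 0.6525, -0.0066,  0.102 ]))]
0.86 343 198 219 111 129 [ 0.6543 -0.0062  0.102 ]
offset [ 0.484  -0.436  -0.0252] twist [-0.0005 -0.0003 -0.2634]
```

View pics/w2.png

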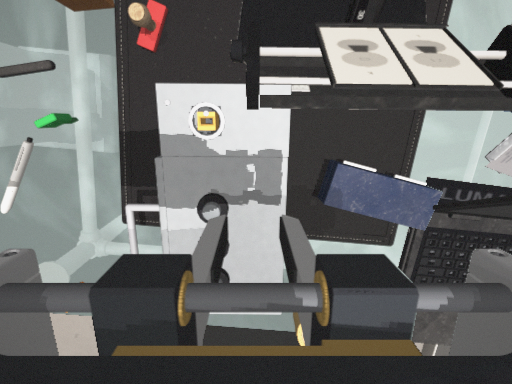

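The wrist view shows the lock collar at (206,121), with its slot horizontal in the image, which is along box x. The stamp is at (148,20), and the green decoy at (52,120).

```bash
python3 -m creep '[{"offset":[0.05,-0.08,0],"twist":[0,0,-0.02],"gripper":-1},{"offset":[0.484,-0.436,0],"twist":[0,0,-0.263],"gripper":-1},{"offset":[0.484,-0.436,0],"twist":[0,0,-0.263],"gripper":-1},{"offset":[0.484,-0.436,0],"twist":[0,0,-0.263],"gripper":-1},{"offset":[0.484,-0.436,0],"twist":[0,0,-0.263],"gripper":-1},{"offset":[0.484,-0.436,0],"twist":[0,0,-0.263],"gripper":-1},{"offset":[0.484,-0.436,0],"twist":[0,0,-0.263],"gripper":-1},{"offset":[0.484,-0.436,0],"twist":[0,0,-0.263],"gripper":-1}]';python3 -m creep '[{"offset":[0,0,0],"twist":[0,0,-0.04],"gripper":-0.3},{"offset":[0,0,0],"twist":[0,0,-0.04],"gripper":-0.3},{"offset":[0,0,0],"twist":[0,0,-0.04],"gripper":-0.3}]';  python3 - <<'E'
from h import *
s=st()
p,d,cal=snap("wrist"); cv2.imwrite("pics/w3.png",p[:,:,::-1])
P=cloud(d,cal)
box=lambda x0,x1,y0,y1,z0,z1:(P[:,0]>x0)&(P[:,0]<x1)&(P[:,1]>y0)&(P[:,1]<y1)&(P[:,2]>z0)&(P[:,2]<z1)
for n,bb in dict(stand=(.42,.53,.09,.19,.035,.043),key=(.42,.53,.09,.19,.064,.085)).items():
    q=P[box(*bb)]
    if len(q)>3:
        rc=cv2.minAreaRect(q[:,:2].astype(np.float32)); print(n,len(q),np.round(rc[0],4),np.round(rc[1],4),round(rc[2],1),np.median(q[:,2]))
print([(x['conf'],x['at']) for x in models.tip_of("wrist","key")])
rowcalc([.4725,.143,.12],.17+np.pi)
E
```

```text
t: 8.38
eef_pos: [0.4729, 0.1427, 0.238]
ee_rot: [-3.14, -0.001, 3.101]
contact_force: [-0.3, -0.4, -0.5]
finger_gap: 0.0939
finger_force: 0.0
t: 8.75
eef_pos: [0.4732, 0.1425, 0.2379]
ee_rot: [-3.141, -0.001, -2.939]
contact_force: [-0.2, -0.3, -0.3]
finger_gap: 0.0674
finger_force: 0.0
t 8.75 pos [0.4732 0.1425 0.2379] rpy [-3.1411 -0.0013 -2.9389] F [-0.2048 -0.2671 -0.288 ] gap 0.0674 q [ 0.23  0.47 -0.84  1.88  0.42  0.97  0.98]
stand 1012 [0.4723 0.1458] [0.0563 0.0439] 10.0 0.04098593428483008
key 178 [0.4724 0.1458] [0.0303 0.0093] 11.6 0.07444760713344421
[(0.64, [142.3, 125.1]), (0.54, [252.3, 170.8]), (0.47, [333.0, 162.7])]
offset [0.0016 0.0005 0.2363] twist [-0.0001 -0.0001  0.0052]
```

View pics/w3.png

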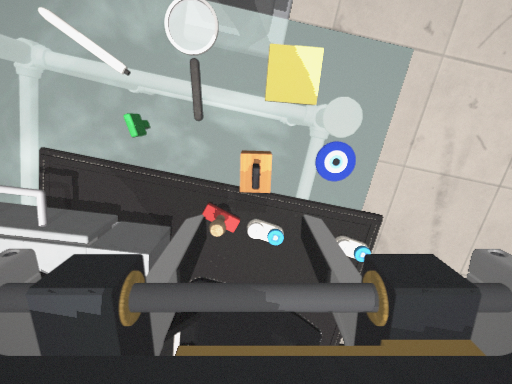

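The wrist view shows the stand and black key at (256,172), cases at (265,233) and (353,248), and the stamp at (220,218). Descending over the key.

```bash
python3 -m creep '[{"offset":[0.001,-0.004,0.08],"twist":[0,0,0.005],"gripper":0.2},{"offset":[0.001,-0.004,0.18],"twist":[0,0,0.005],"gripper":0.2},{"offset":[0.001,-0.004,0.26],"twist":[0,0,0.005],"gripper":0.2},{"offset":[0.001,-0.004,0.26],"twist":[0,0,0.005],"gripper":0.2},{"offset":[0.001,-0.004,0.26],"twist":[0,0,0.005],"gripper":0.2}]';  python3 - <<'E'
from h import *
s=st()
p,d,cal=snap("wrist"); cv2.imwrite("pics/w4.png",p[:,:,::-1])
P=cloud(d,cal)
box=lambda x0,x1,y0,y1,z0,z1:(P[:,0]>x0)&(P[:,0]<x1)&(P[:,1]>y0)&(P[:,1]<y1)&(P[:,2]>z0)&(P[:,2]<z1)
for n,bb in dict(stand=(.42,.53,.09,.19,.035,.043),key=(.42,.53,.12,.17,.068,.080)).items():
    q=P[box(*bb)]
    if len(q)>3:
        rc=cv2.minAreaRect(q[:,:2].astype(np.float32)); print(n,len(q),np.round(rc[0],4),np.round(rc[1],4),round(rc[2],1),np.median(q[:,2]))
rowcalc([.4724,.145,.045],.1745+np.pi)
E
```

```text
t: 9.48
eef_pos: [0.4743, 0.1425, 0.1096]
ee_rot: [3.141, 0.002, -2.968]
contact_force: [-0.5, 0.3, 0.8]
finger_gap: 0.0374
finger_force: 0.0
t 9.47 pos [0.4743 0.1425 0.1096] rpy [ 3.1412  0.0016 -2.968 ] F [-0.5188  0.2589  0.8326] gap 0.0374 q [ 0.1   0.64 -0.68  2.03  0.62  0.69  0.77]
stand 2127 [0.4719 0.1459] [0.0558 0.0439] 9.7 0.04095085139709383
key 396 [0.4718 0.1455] [0.0292 0.0094] 10.3 0.07456993948676499
offset [0.004  0.0056 0.1301] twist [ 0.0001  0.0004 -0.0002]
```

View pics/w4.png

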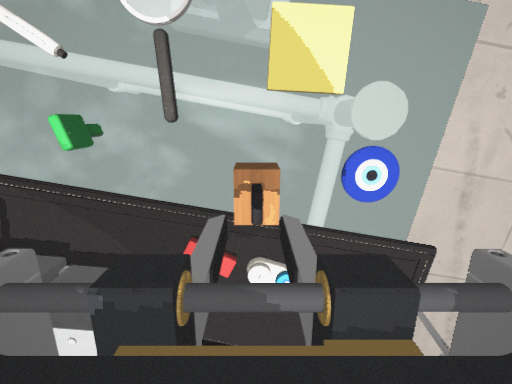

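The key head is at (257,203), centred between the fingers (213 to 298). I'll go down and grip it.

```bash
python3 -m creep '[{"offset":[0.004,0.004,0.08],"twist":[0,0,0],"gripper":0.2},{"offset":[0.004,0.004,0.129],"twist":[0,0,0],"gripper":0.2},{"offset":[0.004,0.004,0.129],"twist":[0,0,0],"gripper":0.2},{"offset":[0.004,0.004,0.129],"twist":[0,0,0],"gripper":0.2},{"offset":[0.004,0.004,0.129],"twist":[0,0,0],"gripper":1},{"offset":[0.004,0.004,0.129],"twist":[0,0,0],"gripper":1},{"offset":[0.004,0.004,0.129],"twist":[0,0,0],"gripper":1},{"offset":[0.004,0.004,0.129],"twist":[0,0,0],"gripper":1}]' 15; python3 -m creep '[{"offset":[0,0,0],"twist":[0,0,0],"gripper":1},{"offset":[0,0,0],"twist":[0,0,0],"gripper":1},{"offset":[0,0,0],"twist":[0,0,0],"gripper":1}]' 30
```

```text
t: 10.52
eef_pos: [0.4715, 0.144, 0.0443]
ee_rot: [3.141, 0.001, -2.968]
contact_force: [0.1, 0.9, 2.7]
finger_gap: 0.0096
finger_force: 15.0
t: 10.9
eef_pos: [0.4715, 0.144, 0.0443]
ee_rot: [3.141, 0.001, -2.967]
contact_force: [-0.1, 0.6, 5.7]
finger_gap: 0.0101
finger_force: 30.0
```

```bash
python3 -m creep '[{"offset":[0,0,-0.04],"twist":[0,0,0],"gripper":1},{"offset":[0,0,-0.1],"twist":[0,0,0],"gripper":1},{"offset":[0,0,-0.2],"twist":[0,0,0],"gripper":1},{"offset":[0,0,-0.29],"twist":[0,0,0],"gripper":1},{"offset":[0,0,-0.29],"twist":[0,0,0],"gripper":1},{"offset":[0,0,-0.29],"twist":[0,0,0],"gripper":1}]'; python3 -c "
from h import *
st();rowcalc([.6552,-.0065,.19],.084+np.pi)"
```

```text
t: 11.65
eef_pos: [0.4707, 0.1426, 0.1882]
ee_rot: [-3.141, -0.001, -2.968]
contact_force: [0.5, 0.5, -0.5]
finger_gap: 0.0099
finger_force: 30.0
t 11.65 pos [0.4707 0.1426 0.1882] rpy [-3.1406 -0.0014 -2.9684] F [ 0.4779  0.5358 -0.4999] gap 0.0099 q [ 0.19  0.53 -0.79  1.95  0.49  0.86  0.88]
offset [-0.312  -0.3573 -0.0037] twist [-0.0002 -0.0002  0.0142]
```

```bash
python3 -m creep '[{"offset":[-0.05,-0.06,0],"twist":[0,0,0.014],"gripper":1},{"offset":[-0.31,-0.357,0],"twist":[0,0,0.014],"gripper":1},{"offset":[-0.31,-0.357,0],"twist":[0,0,0.014],"gripper":1},{"offset":[-0.31,-0.357,0],"twist":[0,0,0.014],"gripper":1},{"offset":[-0.31,-0.357,0],"twist":[0,0,0.014],"gripper":1},{"offset":[-0.31,-0.357,0],"twist":[0,0,0.014],"gripper":1},{"offset":[-0.31,-0.357,0],"twist":[0,0,0.014],"gripper":1}]'
python3 - <<'E'
from h import *
s=st()
p,d,cal=snap("wrist"); cv2.imwrite("pics/w5.png",cv2.resize(p[100:300,156:356,::-1],(600,600)))
print([(x['conf'],x['at'],at_z(cal,x['at'],.102)) for x in models.tip_of("wrist","keyhole")])
for x in models.outline_of("wrist","keyhole")[:2]:
    m=x['mask']; v,u=np.nonzero(m); print(x['conf'],m.sum(),u.min(),u.max(),v.min(),v.max(), at_z(cal,[(u.min()+u.max())/2,(v.min()+v.max())/2],.102))
E
```

```text
t: 12.52
eef_pos: [0.6531, -0.0034, 0.1884]
ee_rot: [3.141, -0.002, -3.053]
contact_force: [0.1, 0.7, 0.3]
finger_gap: 0.01
finger_force: 30.0
t 12.53 pos [ 0.6531 -0.0034  0.1884] rpy [ 3.1407 -0.0021 -3.0525] F [0.1362 0.7475 0.3416] gap 0.01 q [ 0.36  0.74 -0.72  1.51  0.53  1.09  1.18]
[(0.94, [249.0, 194.0], array([ 0.6531, -0.0072,  0.102 ])), (0.6, [99.5, 79.0], array([ 0.5557, -0.1541,  0.102 ]))]
0.83 501 240 261 178 203 [ 0.6493 -0.006   0.102 ]
0.58 4739 0 217 73 138 [ 0.5785 -0.1469  0.102 ]
```

View pics/w5.png

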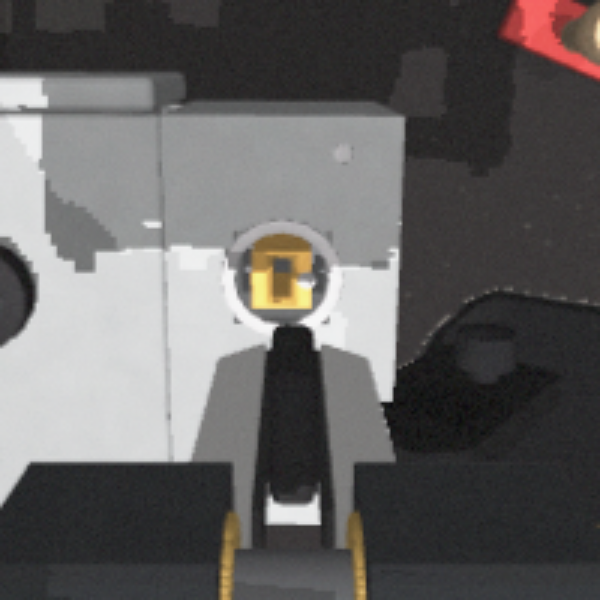

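Collar centre is at crop (283,277), i.e. pixel (250.3,192.5), slot at (250.7,193), along box x. The key head's far end is at crop (293,335).

Run:
```python
from h import *
s=st(); cal=cams.calibration("wrist"); V=np.array(cal['view']);f=K(cal)
print('hole',at_z(cal,[250.5,192.7],.102))
def pr(p): c=V[:3,:3]@p+V[:3,3]; return np.array([c[0]/c[2]*f+cal['cx'],c[1]/c[2]*f+cal['cy']])
t=np.array(s['eef_pos']); Rt=R.from_euler('xyz',s['ee_rot'])
for x in(-.015,.015): print('head top end',(pr(t+Rt.apply([x,0,-.030]))-[156,100])*3)
h=at_z(cal,[250.5,192.7],.102); rowcalc([h[0],h[1],.145],.084+np.pi)
rowcalc([.6552,-.0065,.145],.084+np.pi)
```

```text
t 12.68 pos [ 0.654  -0.0041  0.1893] rpy [-3.1416 -0.0002 -3.0533] F [ 0.0103  0.454  -0.2651] gap 0.0101 q [ 0.36  0.74 -0.72  1.51  0.53  1.09  1.19]
hole [ 0.6529 -0.0065  0.102 ]
head top end [288.6638 503.1006]
head top end [288.6226 368.2806]
offset [ 0.0027 -0.0046  0.0885] twist [-0.     -0.      0.0007]
offset [-0.002  -0.005   0.0885] twist [-0.     -0.      0.0007]
```

```bash
python3 -m creep '[{"offset":[0.002,-0.007,0.02],"twist":[0,0,0.0007],"gripper":1},{"offset":[0.002,-0.007,0.08],"twist":[0,0,0.0007],"gripper":1},{"offset":[0.002,-0.007,0.098],"twist":[0,0,0.0007],"gripper":1},{"offset":[0.002,-0.007,0.098],"twist":[0,0,0.0007],"gripper":1},{"offset":[0.002,-0.007,0.098],"twist":[0,0,0.0007],"gripper":1}]'
python3 - <<'E'
from h import *
st()
p,d,cal=snap("wrist"); cv2.imwrite("pics/w6.png",cv2.resize(p[150:270,196:316,::-1],(600,600)))
E
```

```text
t: 13.3
eef_pos: [0.6547, -0.0087, 0.1409]
ee_rot: [3.141, 0.002, -3.06]
contact_force: [-0.1, -0.1, -0.3]
finger_gap: 0.0102
finger_force: 30.0
t 13.3 pos [ 0.6547 -0.0087  0.1409] rpy [ 3.1414  0.0016 -3.0601] F [-0.0799 -0.0733 -0.3036] gap 0.0102 q [ 0.36  0.79 -0.69  1.56  0.57  1.    1.15]
```

View pics/w6.png

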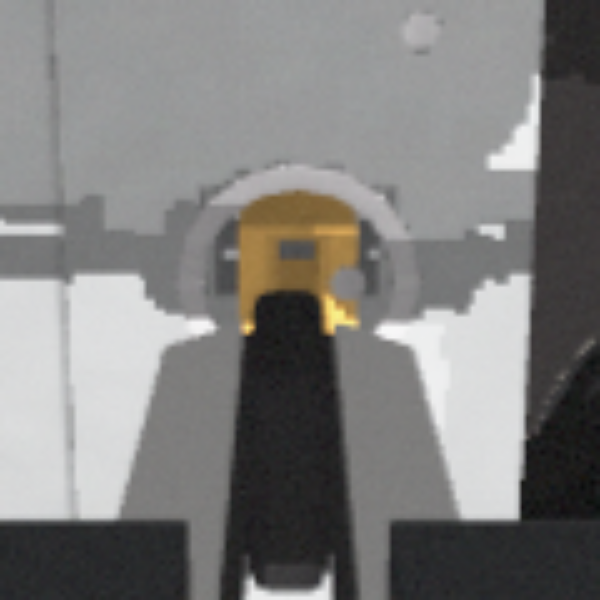

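The close view shows the collar spanning crop x 178–418 (centre 298) and its front edge at y 165. The slot's near end is at (296,240–258), and the key is at column 288, so a small +y shift is needed.

Run:
```python
from h import *
s=st(); cal=cams.calibration("wrist"); print(cal['cx'],cal['cy'])
c=lambda x,y:[196+x/5,150+y/5]
print('collar front+21',at_z(cal,c(298,165),.102)+[.021,0,0]); print('slot end+7',at_z(cal,c(296,240),.102)+[.007,0,0])
V=np.array(cal['view']);f=K(cal)
def pr(p): q=V[:3,:3]@p+V[:3,3]; return (np.array([q[0]/q[2]*f+cal['cx'],q[1]/q[2]*f+cal['cy']])-[196,150])*5
t=np.array(s['eef_pos']); Rt=R.from_euler('xyz',s['ee_rot'])
for z in(-.030,.0043):
  for x in(-.015,.015): print(z,x,pr(t+Rt.apply([x,0,z])))
```

```text
t 13.35 pos [ 0.6548 -0.0088  0.141 ] rpy [ 3.1415  0.0018 -3.0601] F [-0.363   0.0277  0.2391] gap 0.0099 q [ 0.36  0.79 -0.69  1.56  0.57  1.    1.15]
253.25304724853612 190.31743258074803
collar front+21 [ 0.6527 -0.0081  0.102 ]
slot end+7 [ 0.6518 -0.0073  0.102 ]
-0.03 -0.015 [280.972  588.6621]
-0.03 0.015 [280.8882 363.9525]
0.0043 -0.015 [282.0471 466.0721]
0.0043 0.015 [282.0203 274.9558]
```

```bash
python3 -m creep '[{"offset":[0.0036,0.0014,0.004],"twist":[0,0,0],"gripper":1},{"offset":[0.0036,0.0014,0.01],"twist":[0,0,0],"gripper":1},{"offset":[0.0036,0.0014,0.016],"twist":[0,0,0],"gripper":1},{"offset":[0.0036,0.0014,0.022],"twist":[0,0,0],"gripper":1},{"offset":[0.0036,0.0014,0.026],"twist":[0,0,0],"gripper":1},{"offset":[0.0036,0.0014,0.026],"twist":[0,0,0],"gripper":1}]'; python3 -c "
from h import *
print(arm.read_state()['moment']);st()"
```

```text
t: 14.1
eef_pos: [0.6519, -0.0085, 0.1266]
ee_rot: [3.141, -0.001, -3.06]
contact_force: [-0.0, 0.4, -0.4]
finger_gap: 0.0101
finger_force: 30.0
[ 0.1606  0.0623 -0.005 ]
t 14.1 pos [ 0.6519 -0.0085  0.1266] rpy [ 3.1415 -0.0008 -3.06  ] F [-0.0051  0.3893 -0.4298] gap 0.0101 q [ 0.35  0.8  -0.68  1.57  0.58  0.98  1.14]
```

```bash
python3 -m creep '[{"offset":[0,0,0.008],"twist":[0,0,0],"gripper":1},{"offset":[0,0,0.016],"twist":[0,0,0],"gripper":1},{"offset":[0,0,0.024],"twist":[0,0,0],"gripper":1},{"offset":[0,0,0.03],"twist":[0,0,0],"gripper":1},{"offset":[0,0,0.034],"twist":[0,0,0],"gripper":1},{"offset":[0,0,0.034],"twist":[0,0,0],"gripper":1}]'; python3 -c "
from h import *
print(arm.read_state()['moment']);st()"
```

```text
t: 14.85
eef_pos: [0.6519, -0.0084, 0.1095]
ee_rot: [3.141, -0.001, -3.06]
contact_force: [-1.8, 0.1, -1.5]
finger_gap: 0.01
finger_force: 30.0
[0.2094 0.3764 0.0107]
t 14.85 pos [ 0.6519 -0.0084  0.1095] rpy [ 3.1414 -0.0007 -3.0601] F [-1.7868  0.1199 -1.5173] gap 0.01 q [ 0.35  0.82 -0.67  1.59  0.6   0.95  1.13]
```

```bash
python3 -m creep '[{"offset":[0,0,0.004],"twist":[0,0,0],"gripper":1},{"offset":[0,0,0.006],"twist":[0,0,0],"gripper":1},{"offset":[0,0,0.008],"twist":[0,0,0],"gripper":1},{"offset":[0,0,0.008],"twist":[0,0,0],"gripper":1}]'
```

```text
t: 15.35
eef_pos: [0.6519, -0.0084, 0.1063]
ee_rot: [-3.141, -0.0, -3.06]
contact_force: [-5.3, 0.4, 4.8]
finger_gap: 0.0098
finger_force: 30.0
```

```bash
python3 -m creep '[{"offset":[0,0,0.002],"twist":[0,0,0],"gripper":1},{"offset":[0,0,0.003],"twist":[0,0,0.02],"gripper":1},{"offset":[0,0,0.003],"twist":[0,0,0.04],"gripper":1},{"offset":[0,0,0.003],"twist":[0,0,0.06],"gripper":1},{"offset":[0,0,0.003],"twist":[0,0,0.08],"gripper":1},{"offset":[0,0,0.003],"twist":[0,0,0.1],"gripper":1}]' 40;python3 -c "
from h import *
print(arm.read_state()['moment']);st()"
```

```text
t: 16.1
eef_pos: [0.6518, -0.0076, 0.1062]
ee_rot: [3.142, -0.0, 2.591]
contact_force: [-7.6, 0.2, 12.8]
finger_gap: 0.0101
finger_force: 40.0
[0.358  1.955  0.0275]
t 16.1 pos [ 0.6518 -0.0076  0.1062] rpy [ 3.1415 -0.0004  2.5912] F [-7.5582  0.2174 12.7852] gap 0.0101 q [ 0.26  0.79 -0.51  1.59  0.46  0.88  0.6 ]
```

```bash
python3 -m creep '[{"offset":[0.001,-0.0005,-0.001],"twist":[0,0,0.02],"gripper":1},{"offset":[0.001,-0.0005,-0.001],"twist":[0,0,0.04],"gripper":1},{"offset":[0.001,-0.0005,-0.001],"twist":[0,0,0.06],"gripper":1},{"offset":[0.001,-0.0005,-0.001],"twist":[0,0,0.08],"gripper":1},{"offset":[0.001,-0.0005,-0.001],"twist":[0,0,0.1],"gripper":1},{"offset":[0.001,-0.0005,-0.001],"twist":[0,0,0.112],"gripper":1},{"offset":[0.001,-0.0005,-0.001],"twist":[0,0,0.117],"gripper":1},{"offset":[0.001,-0.0005,-0.001],"twist":[0,0,0.117],"gripper":1}]';python3 -c "
from h import *
print(arm.read_state()['moment']);st()"
```

```text
t: 17.1
eef_pos: [0.6522, -0.0069, 0.1063]
ee_rot: [3.14, -0.001, 1.861]
contact_force: [-4.2, 1.9, 7.6]
finger_gap: 0.0099
finger_force: 40.0
[ 0.481   1.1766 -0.0047]
t 17.1 pos [ 0.6522 -0.0069  0.1063] rpy [ 3.1398 -0.0006  1.8607] F [-4.2244  1.8549  7.6394] gap 0.0099 q [ 0.15  0.76 -0.31  1.6   0.29  0.83  0.02]
```

```bash
python3 -m creep '[{"offset":[0,0,0],"twist":[0,0,0.01],"gripper":1},{"offset":[0,0,0],"twist":[0,0,0.018],"gripper":1},{"offset":[0,0,0],"twist":[0,0,0.018],"gripper":1}]';python3 -c "
from h import *
print(arm.read_state()['moment']);st()"
```

```text
t: 17.48
eef_pos: [0.6523, -0.0068, 0.1063]
ee_rot: [3.14, -0.001, 1.748]
contact_force: [-5.4, 1.9, 8.1]
finger_gap: 0.0097
finger_force: 40.0
[0.6243 1.1639 0.0552]
t 17.48 pos [ 0.6523 -0.0068  0.1063] rpy [ 3.1397 -0.0009  1.7478] F [-5.4103  1.9197  8.1303] gap 0.0097 q [ 0.13  0.75 -0.28  1.6   0.26  0.83 -0.07]
```

```bash
python3 -m creep '[{"offset":[0,0,0],"twist":[0,0,0.006],"gripper":1},{"offset":[0,0,0],"twist":[0,0,0.012],"gripper":1},{"offset":[0,0,0],"twist":[0,0,0.012],"gripper":1}]';python3 -c "
from h import *
print(arm.read_state()['moment']);st()"
```

```text
t: 17.85
eef_pos: [0.6523, -0.0067, 0.1063]
ee_rot: [3.14, -0.001, 1.673]
contact_force: [-5.2, 3.0, 8.0]
finger_gap: 0.0099
finger_force: 40.0
[0.5336 1.1603 0.3474]
t 17.85 pos [ 0.6523 -0.0067  0.1063] rpy [ 3.1397 -0.001   1.6735] F [-5.2232  2.9648  7.9907] gap 0.0099 q [ 0.12  0.75 -0.26  1.6   0.24  0.82 -0.13]
```

```bash
python3 -m creep '[{"offset":[0,0,0],"twist":[0,0,-0.012],"gripper":1},{"offset":[0,0,0],"twist":[0,0,-0.012],"gripper":0.2},{"offset":[0,0,0],"twist":[0,0,-0.012],"gripper":0.2},{"offset":[0,0,0],"twist":[0,0,-0.012],"gripper":0.2},{"offset":[0,0,-0.08],"twist":[0,0,-0.012],"gripper":0.2},{"offset":[0,0,-0.2],"twist":[0,0,-0.012],"gripper":0.2},{"offset":[-0.1,-0.1,-0.27],"twist":[0,0,-0.01],"gripper":0.2},{"offset":[-0.22,-0.2,-0.27],"twist":[0,0,-0.01],"gripper":0.2}]';python3 -m creep '[{"offset":[-0.15,0,0],"twist":[0,0,0.01],"gripper":0.2},{"offset":[-0.22,0,0],"twist":[0,0,0.01],"gripper":0.2},{"offset":[-0.22,0,0],"twist":[0,0,0.01],"gripper":0.2}]'
python3 - <<'E'
from h import *
st()
p,d,cal=snap("wrist"); cv2.imwrite("pics/w7.png",p[:,:,::-1])
P=cloud(d,cal)
box=lambda x0,x1,y0,y1,z0,z1:(P[:,0]>x0)&(P[:,0]<x1)&(P[:,1]>y0)&(P[:,1]<y1)&(P[:,2]>z0)&(P[:,2]<z1)
h=P[box(.5,.6,-.24,-.09,.068,.09)]; 
if len(h): print('handle',len(h),h.min(0),h.max(0)); f=h[h[:,0]<h[:,0].min()+.014]; print(f.mean(0),f.min(0),f.max(0),cv2.fitLine(f[:,:2].astype(np.float32),2,0,.01,.01).ravel())
r=P[box(.56,.785,-.29,.06,.095,.103)]; print('roof minx by y',[(y,r[abs(r[:,1]-y)<.01][:,0].min()) for y in(-.2,-.15,-.1,-.05,0) if len(r[abs(r[:,1]-y)<.01])])
k=P[box(.6,.7,-.04,.03,.13,.145)]
if len(k): print('key',cv2.minAreaRect(k[:,:2].astype(np.float32)))
print([(x['conf'],x['at']) for x in models.tip_of("wrist","drawer_handle")])
E
```

```text
t: 18.85
eef_pos: [0.5819, -0.1031, 0.24]
ee_rot: [3.136, 0.002, 1.736]
contact_force: [1.0, -1.0, -0.3]
finger_gap: 0.0376
finger_force: 0.0
t: 19.23
eef_pos: [0.5979, -0.2177, 0.2371]
ee_rot: [-3.141, 0.003, 1.663]
contact_force: [-0.4, -0.6, -0.4]
finger_gap: 0.038
finger_force: 0.0
t 19.23 pos [ 0.5979 -0.2177  0.2371] rpy [-3.1413  0.0032  1.6628] F [-0.4207 -0.6047 -0.3685] gap 0.038 q [ 0.47  0.59 -0.29  1.52  0.18  1.06  0.24]
handle 1144 [ 0.5454 -0.2132  0.0681] [ 0.5999 -0.0992  0.09  ]
[ 0.5532 -0.1636  0.079 ] [ 0.5454 -0.2132  0.0746] [ 0.5593 -0.1236  0.0816] [ 0.052  -0.9986  0.5532 -0.1636]
roof minx by y [(-0.2, np.float64(0.6125507877937233)), (-0.15, np.float64(0.6083262027870262)), (-0.1, np.float64(0.5968448407434734)), (-0.05, np.float64(0.5994393765851359))]
[(0.88, [221.1, 138.6])]
```

View pics/w7.png

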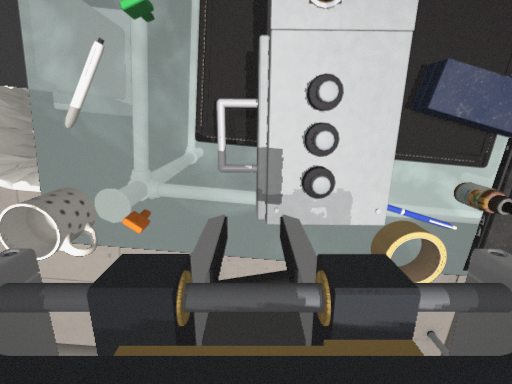

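The wrist view shows the handle bar at (221,138), the gripper to its right and the drawer still shut. Moving over the bar.

```bash
python3 -m creep '[{"offset":[0.114,-0.08,0.03],"twist":[0,0,0.001],"gripper":0.2},{"offset":[0.114,-0.08,0.12],"twist":[0,0,0.001],"gripper":0.2},{"offset":[0.114,-0.08,0.22],"twist":[0,0,0.001],"gripper":0.2},{"offset":[0.114,-0.08,0.254],"twist":[0,0,0.001],"gripper":0.2},{"offset":[0.114,-0.08,0.254],"twist":[0,0,0.001],"gripper":0.2}]'; python3 -c "
from h import *
st();rowcalc([.553,-.165,.058],1.655)"
```

```text
t: 19.95
eef_pos: [0.5529, -0.1576, 0.1103]
ee_rot: [-3.14, -0.001, 1.666]
contact_force: [0.4, -0.3, 0.8]
finger_gap: 0.0379
finger_force: 0.0
t 19.95 pos [ 0.5529 -0.1576  0.1103] rpy [-3.1405 -0.0009  1.6663] F [ 0.4303 -0.3391  0.7819] gap 0.0379 q [ 0.39  0.65 -0.26  1.82  0.24  0.7   0.1 ]
offset [-0.0148 -0.0012  0.1045] twist [-0.0002 -0.0001  0.0018]
```

Grip, then pull 113 mm along −box x (tool −y).

```bash
python3 -m creep '[{"offset":[-0.012,-0.001,0.06],"twist":[0,0,0.0018],"gripper":0.2},{"offset":[-0.012,-0.001,0.104],"twist":[0,0,0.0018],"gripper":0.2},{"offset":[-0.012,-0.001,0.104],"twist":[0,0,0.0018],"gripper":0.2},{"offset":[-0.012,-0.001,0.104],"twist":[0,0,0.0018],"gripper":1},{"offset":[-0.012,-0.001,0.104],"twist":[0,0,0.0018],"gripper":1},{"offset":[-0.012,-0.001,0.104],"twist":[0,0,0.0018],"gripper":1},{"offset":[-0.012,-0.001,0.104],"twist":[0,0,0.0018],"gripper":1}]' 20; python3 -m creep '[{"offset":[0,-0.02,0],"twist":[0,0,0],"gripper":1},{"offset":[0,-0.05,0],"twist":[0,0,0],"gripper":1},{"offset":[0,-0.1,0],"twist":[0,0,0],"gripper":1},{"offset":[0,-0.1,0],"twist":[0,0,0],"gripper":1}]'; python3 -c "
from h import *
st()"
```

```text
t: 20.82
eef_pos: [0.5527, -0.165, 0.0594]
ee_rot: [-3.141, 0.0, 1.653]
contact_force: [-2.2, -0.7, 6.2]
finger_gap: 0.0092
finger_force: 20.0
t: 21.32
eef_pos: [0.5009, -0.1693, 0.0593]
ee_rot: [-3.14, 0.0, 1.653]
contact_force: [-0.3, -0.4, 6.4]
finger_gap: 0.0088
finger_force: 20.0
t 21.32 pos [ 0.5009 -0.1693  0.0593] rpy [-3.1396  0.0002  1.6526] F [-0.2929 -0.4127  6.4187] gap 0.0088 q [ 0.42  0.68 -0.22  1.97  0.28  0.52  0.08]
```

```bash
python3 -m creep '[{"offset":[0,-0.04,0],"twist":[0,0,0],"gripper":1},{"offset":[0,-0.08,0],"twist":[0,0,0],"gripper":1},{"offset":[0,-0.11,0],"twist":[0,0,0],"gripper":1},{"offset":[0,-0.122,0],"twist":[0,0,0],"gripper":1},{"offset":[0,-0.122,0],"twist":[0,0,0],"gripper":1}]'; python3 -c "
from h import *
st()"
```

```text
t: 21.95
eef_pos: [0.4416, -0.1741, 0.0593]
ee_rot: [-3.141, 0.0, 1.653]
contact_force: [-1.0, 0.5, 8.4]
finger_gap: 0.0095
finger_force: 20.0
t 21.95 pos [ 0.4416 -0.1741  0.0593] rpy [-3.1414  0.0004  1.6531] F [-0.9802  0.5394  8.4429] gap 0.0095 q [ 0.46  0.63 -0.21  2.12  0.3   0.42  0.09]
```

```bash
python3 -m creep '[{"offset":[0,0,0],"twist":[0,0,0],"gripper":0.2},{"offset":[0,0,0],"twist":[0,0,0],"gripper":0.2},{"offset":[0,0,0],"twist":[0,0,0],"gripper":0.2},{"offset":[0,0,-0.1],"twist":[0,0,0],"gripper":0.2},{"offset":[0,0,-0.22],"twist":[0,0,0],"gripper":-0.2},{"offset":[0.05,0.02,-0.32],"twist":[0,0,0],"gripper":-0.2},{"offset":[0.15,0.07,-0.362],"twist":[0,0,0.02],"gripper":-0.2},{"offset":[0.25,0.12,-0.362],"twist":[0,0,0.04],"gripper":-0.2}]';python3 -m creep '[{"offset":[0.12,0.06,0],"twist":[0,0,0.02],"gripper":-0.2},{"offset":[0.23,0.1,0],"twist":[0,0,0.02],"gripper":-0.2},{"offset":[0.23,0.1,0],"twist":[0,0,0.02],"gripper":-0.2},{"offset":[0.23,0.1,0],"twist":[0,0,0.02],"gripper":-0.2}]'
cat > look.py <<'E'
from h import *
def objs(cam,show=None):
    p,d,cal=snap(cam); P=cloud(d,cal)
    if show: cv2.imwrite(show,p[:,:,::-1])
    for q in("lens_case_a","rubber_stamp"):
        for x in models.outline_of(cam,q):
            if x['conf']<.35: continue
            v,u=np.nonzero(x['mask']); Q=cloud(d,cal,x['mask']); Q=Q[(Q[:,2]<.08)]
            Q=Q[Q[:,2]>.009]
            if len(Q)<20: continue
            top=Q[Q[:,2]>np.percentile(Q[:,2],97)-.010] if q[0]=='l' else Q[Q[:,2]>.05]
            rc=cv2.minAreaRect(Q[:,:2].astype(np.float32)); 
            print(cam,q,round(x['conf'],2),np.round(x['at']),'rect',np.round(rc[0],4),np.round(rc[1],4),round(rc[2],1),'zmax',round(np.percentile(Q[:,2],97),4),'topmid',(top.min(0)+top.max(0))/2 if len(top) else '')
E
python3 - <<'E'
from look import *
st(); objs("wrist","pics/w8.png"); objs("top","pics/top2.png")
E
```

```text
t: 22.95
eef_pos: [0.4935, -0.0437, 0.2416]
ee_rot: [3.137, -0.0, 1.396]
contact_force: [0.4, -0.8, -0.1]
finger_gap: 0.0565
finger_force: 0.0
t: 23.45
eef_pos: [0.5597, 0.0601, 0.239]
ee_rot: [-3.14, 0.001, 1.277]
contact_force: [-1.0, 0.4, 0.1]
finger_gap: 0.0566
finger_force: 0.0
t 23.45 pos [0.5597 0.0601 0.239 ] rpy [-3.1403  0.0014  1.277 ] F [-1.0097  0.4362  0.1205] gap 0.0566 q [ 0.03  0.48 -0.28  1.72  0.15  0.97 -0.6 ]
wrist lens_case_a 0.81 [234.  90.] rect [0.5683 0.1805] [0.0596 0.03  ] 82.1 zmax 0.0266 topmid [0.5682 0.181  0.0221]
wrist rubber_stamp 0.58 [244. 139.] rect [0.5588 0.1067] [0.0566 0.024 ] 73.2 zmax 0.0669 topmid [0.5592 0.1069 0.0609]
top lens_case_a 0.78 [137. 180.] rect [0.5677 0.3228] [0.0585 0.0282] 79.4 zmax 0.0265 topmid [0.5683 0.3231 0.0223]
top lens_case_a 0.48 [192. 179.] rect [0.5686 0.1827] [0.0525 0.0283] 81.5 zmax 0.0262 topmid [0.5676 0.1827 0.0216]
```

View pics/w8.png

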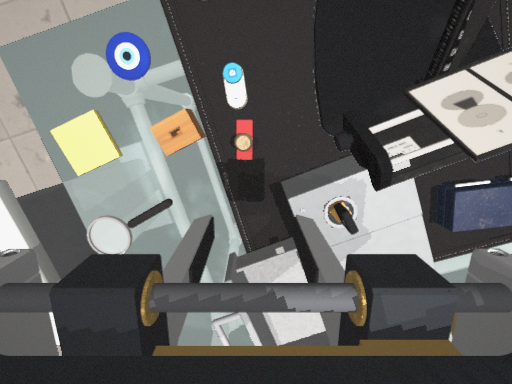

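View pics/top2.png

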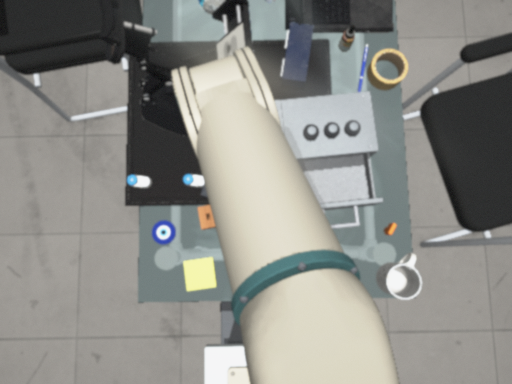

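The wrist view shows the stamp at (244,139), case A at (234,87), the key standing in the lock turned at (343,213) and the drawer open below. The top view shows both cases at (137,180) and (192,179), and the drawer open at (340,180).

```bash
python3 -m creep '[{"offset":[0.086,-0.03,0.06],"twist":[0,0,0],"gripper":-0.1},{"offset":[0.086,-0.03,0.16],"twist":[0,0,0],"gripper":-0.1},{"offset":[0.086,-0.03,0.27],"twist":[0,0,0],"gripper":-0.1},{"offset":[0.086,-0.03,0.36],"twist":[0,0,0],"gripper":-0.1},{"offset":[0.086,-0.03,0.41],"twist":[0,0,0],"gripper":-0.1},{"offset":[0.086,-0.03,0.41],"twist":[0,0,0],"gripper":-0.1},{"offset":[0.086,-0.03,0.41],"twist":[0,0,0],"gripper":1},{"offset":[0.086,-0.03,0.41],"twist":[0,0,0],"gripper":1}]' 15; python3 -m creep '[{"offset":[0,0,0],"twist":[0,0,0],"gripper":1},{"offset":[0,0,0],"twist":[0,0,0],"gripper":1},{"offset":[0,0,0],"twist":[0,0,0],"gripper":1}]' 20; python3 -c "
from h import *
st()"
```

```text
t: 24.75
eef_pos: [0.5598, 0.1062, 0.0362]
ee_rot: [3.139, -0.001, 1.276]
contact_force: [-0.1, 0.3, 0.6]
finger_gap: 0.0351
finger_force: 0.0
t: 25.12
eef_pos: [0.5592, 0.1062, 0.0356]
ee_rot: [3.14, -0.001, 1.276]
contact_force: [-0.7, -0.2, 6.2]
finger_gap: 0.0234
finger_force: 20.0
t 25.12 pos [0.5592 0.1062 0.0356] rpy [ 3.1401 -0.0006  1.2765] F [-0.7252 -0.2017  6.2095] gap 0.0234 q [-0.11  0.76 -0.2   1.88  0.27  0.53 -0.78]
```

```bash
python3 -m creep '[{"offset":[0,0,-0.06],"twist":[0,0,0],"gripper":1},{"offset":[0,0,-0.17],"twist":[0,0,0],"gripper":1},{"offset":[0,0,-0.28],"twist":[0,0,0],"gripper":1},{"offset":[-0.1,0.03,-0.31],"twist":[0,0,-0.02],"gripper":1},{"offset":[-0.2,0.06,-0.31],"twist":[0,0,-0.04],"gripper":1},{"offset":[-0.32,0.09,-0.31],"twist":[0,0,-0.06],"gripper":1},{"offset":[-0.404,0.118,-0.31],"twist":[0,0,-0.06],"gripper":1},{"offset":[-0.404,0.118,-0.31],"twist":[0,0,-0.06],"gripper":1}]'
python3 - <<'E'
from h import *
p,d,cal=snap("wrist"); P=cloud(d,cal)
st(); cv2.imwrite("pics/w9.png",p[:,:,::-1])
p,d,ct=snap("top"); P=np.r_[P,cloud(d,ct)]
# drawer floor: points z 8..20mm in region, box frame
yaw=.084; ex=np.array([np.cos(yaw),np.sin(yaw)]); ey=np.array([-ex[1],ex[0]]); o=np.array([.5522,-.1648])
X=(P[:,:2]-o)@ex; Y=(P[:,:2]-o)@ey; Z=P[:,2]
def rng(m,n): 
    print(n,m.sum(), np.percentile(X[m],[1,99]),np.percentile(Y[m],[1,99]),np.median(Z[m])) if m.sum()>5 else print(n,0)
rng((abs(Z-.015)<.005)&(abs(X)<.075)&(abs(Y)<.11),'floor')
rng((abs(Z-.05)<.004)&(abs(X)<.04)&(Y>.08)&(Y<.12),'lwall')
rng((abs(Z-.05)<.004)&(abs(X)<.04)&(Y<-.08)&(Y>-.12),'rwall')
rng((abs(Z-.092)<.005)&(abs(X+.068)<.02)&(abs(Y)<.1),'front')
rng((abs(Z-.100)<.004)&(X>.02)&(X<.1)&(abs(Y)<.05),'roof')
rowcalc([.5572,-.1042,.10],1.655)
E
```

```text
t: 26.12
eef_pos: [0.5556, -0.1097, 0.1893]
ee_rot: [-3.141, 0.002, 1.646]
contact_force: [0.5, -0.0, -0.9]
finger_gap: 0.0235
finger_force: 20.0
t 26.18 pos [ 0.556  -0.1062  0.1894] rpy [-3.1411  0.0002  1.6495] F [ 0.176   0.916  -0.9657] gap 0.0235 q [ 0.39  0.55 -0.38  1.77  0.26  0.88 -0.03]
floor 6986 [-0.0539  0.0707] [-0.0978  0.0948] 0.015058588471060739
lwall 520 [-0.0386  0.0387] [0.088  0.1048] 0.050534812950068446
rwall 0
front 1397 [-0.0661 -0.0539] [-0.0517  0.0989] 0.09263188364346585
roof 2262 [0.0575 0.0995] [-0.0137  0.0491] 0.10105409681998337
offset [-0.0006  0.0018  0.1791] twist [-0.     -0.0001 -0.0004]
```

View pics/w9.png

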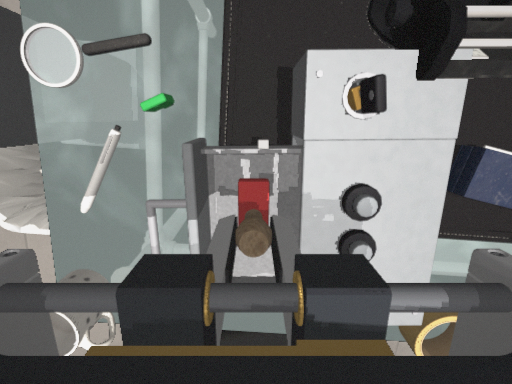

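The wrist view shows the stamp held over the open drawer at (253,215), with the floor clear. The front wall is at x≈195 and the roof edge at x≈300. The key is upright in the lock.

```bash
python3 -m creep '[{"offset":[-0.0075,0.0185,0.06],"twist":[0,0,-0.001],"gripper":1},{"offset":[-0.0075,0.0185,0.14],"twist":[0,0,-0.001],"gripper":1},{"offset":[-0.0075,0.0185,0.22],"twist":[0,0,-0.001],"gripper":1},{"offset":[-0.0075,0.0185,0.27],"twist":[0,0,-0.001],"gripper":1},{"offset":[-0.0075,0.0185,0.284],"twist":[0,0,-0.001],"gripper":1},{"offset":[-0.0075,0.0185,0.288],"twist":[0,0,-0.001],"gripper":1},{"offset":[-0.0075,0.0185,0.288],"twist":[0,0,-0.001],"gripper":1}]'; python3 -c "
from h import *
st()"
```

```text
t: 27.1
eef_pos: [0.5669, -0.1069, 0.0466]
ee_rot: [3.14, 0.0, 1.66]
contact_force: [0.5, 0.4, -0.9]
finger_gap: 0.0233
finger_force: 20.0
t 27.1 pos [ 0.5669 -0.1069  0.0466] rpy [3.1398 0.0002 1.6604] F [ 0.4738  0.4203 -0.9301] gap 0.0233 q [ 0.33  0.76 -0.3   1.85  0.37  0.59 -0.11]
```

```bash
python3 -m creep '[{"offset":[0,0,0.005],"twist":[0,0,0],"gripper":1},{"offset":[0,0,0.005],"twist":[0,0,0],"gripper":0.25},{"offset":[0,0,0.005],"twist":[0,0,0],"gripper":0.25},{"offset":[0,0,-0.06],"twist":[0,0,0],"gripper":0.25},{"offset":[0,0,-0.16],"twist":[0,0,0],"gripper":0.25},{"offset":[0,0,-0.27],"twist":[0,0,0],"gripper":0.25},{"offset":[0.1,0,-0.3],"twist":[0,0,0.02],"gripper":0},{"offset":[0.22,0,-0.3],"twist":[0,0,0.035],"gripper":0}]'; python3 -m creep '[{"offset":[0.12,0,0],"twist":[0,0,0],"gripper":-0.1},{"offset":[0.21,0.02,0],"twist":[0,0,0],"gripper":-0.1},{"offset":[0.21,0.02,0],"twist":[0,0,0],"gripper":-0.1},{"offset":[0.21,0.02,0],"twist":[0,0,0],"gripper":-0.1}]'
python3 - <<'E'
from look import *
st(); objs("wrist","pics/w10.png")
E
```

```text
t: 28.1
eef_pos: [0.5576, 0.002, 0.1976]
ee_rot: [3.137, -0.0, 1.432]
contact_force: [0.2, 0.3, -0.8]
finger_gap: 0.0466
finger_force: 0.0
t: 28.6
eef_pos: [0.5795, 0.104, 0.1954]
ee_rot: [-3.141, 0.001, 1.439]
contact_force: [-0.4, -0.3, -0.1]
finger_gap: 0.0518
finger_force: 0.0
t 28.6 pos [0.5795 0.104  0.1954] rpy [-3.1411  0.0013  1.4395] F [-0.3987 -0.2687 -0.1352] gap 0.0518 q [-0.01  0.57 -0.33  1.7   0.22  0.91 -0.57]
wrist lens_case_a 0.66 [220.   7.] rect [0.5671 0.3047] [0.0297 0.019 ] 2.6 zmax 0.0264 topmid [0.5666 0.3051 0.0219]
wrist lens_case_a 0.57 [238. 119.] rect [0.5693 0.1816] [0.0594 0.0285] 81.1 zmax 0.0265 topmid [0.5681 0.1816 0.0219]
wrist rubber_stamp 0.92 [260. 326.] rect [ 0.5664 -0.1318] [0.0761 0.0283] 83.2 zmax 0.0749 topmid [ 0.5666 -0.1043  0.0631]
wrist rubber_stamp 0.55 [168. 156.] rect [0.4727 0.1452] [0.0568 0.0435] 10.2 zmax 0.0422 topmid
```

```bash
python3 -m creep '[{"offset":[0.15,-0.043,0.04],"twist":[0,0,0.003],"gripper":-0.1},{"offset":[0.15,-0.043,0.14],"twist":[0,0,0.003],"gripper":-0.1},{"offset":[0.15,-0.043,0.24],"twist":[0,0,0.003],"gripper":-0.1},{"offset":[0.15,-0.043,0.33],"twist":[0,0,0.003],"gripper":-0.1},{"offset":[0.15,-0.043,0.36],"twist":[0,0,0.003],"gripper":-0.1},{"offset":[0.15,-0.043,0.36],"twist":[0,0,0.003],"gripper":-0.1}]'; python3 -c "
from h import *
st();rowcalc([.5678,.1812,.0095],1.422)"
```

```text
t: 29.5
eef_pos: [0.5683, 0.1814, 0.0155]
ee_rot: [-3.141, 0.001, 1.42]
contact_force: [-0.0, -0.3, 1.4]
finger_gap: 0.0517
finger_force: 0.0
t 29.5 pos [0.5683 0.1814 0.0155] rpy [-3.1409  0.0006  1.4199] F [-0.0243 -0.3469  1.3738] gap 0.0517 q [-0.21  0.82 -0.23  1.8   0.33  0.56 -0.8 ]
offset [-0.0005 -0.0009  0.0119] twist [-0.0001  0.0001 -0.0003]
```

```bash
python3 -m creep '[{"offset":[0,0,0.006],"twist":[0,0,0],"gripper":-0.1},{"offset":[0,0,0.012],"twist":[0,0,0],"gripper":-0.1},{"offset":[0,0,0.012],"twist":[0,0,0],"gripper":1},{"offset":[0,0,0.012],"twist":[0,0,0],"gripper":1},{"offset":[0,0,0.012],"twist":[0,0,0],"gripper":1},{"offset":[0,0,0.012],"twist":[0,0,0],"gripper":1},{"offset":[0,0,-0.08],"twist":[0,0,0],"gripper":1},{"offset":[0,0,-0.18],"twist":[0,0,0],"gripper":1}]' 20; python3 -m creep '[{"offset":[0,0,-0.1],"twist":[0,0,0],"gripper":1},{"offset":[0,0,-0.16],"twist":[0,0,0],"gripper":1},{"offset":[0,0,-0.16],"twist":[0,0,0],"gripper":1}]';python3 -c "
from h import *
st();rowcalc([.562,-.2212,.19],1.655)"
```

```text
t: 30.5
eef_pos: [0.5675, 0.1819, 0.1059]
ee_rot: [-3.14, 0.001, 1.421]
contact_force: [1.6, 0.4, -0.2]
finger_gap: 0.028
finger_force: 19.6
t: 30.88
eef_pos: [0.5698, 0.1828, 0.188]
ee_rot: [3.137, -0.002, 1.421]
contact_force: [1.2, -0.2, -0.9]
finger_gap: 0.0282
finger_force: 19.6
t 30.88 pos [0.5698 0.1828 0.188 ] rpy [ 3.1371 -0.0023  1.4208] F [ 1.2117 -0.2211 -0.9235] gap 0.0282 q [-0.15  0.59 -0.33  1.69  0.23  0.9  -0.72]
offset [-0.8013  0.1053 -0.0055] twist [ 0.0008 -0.0003 -0.0373]
```

```bash
python3 -m creep '[{"offset":[-0.08,0.01,0],"twist":[0,0,-0.01],"gripper":1},{"offset":[-0.8,0.105,0],"twist":[0,0,-0.037],"gripper":1},{"offset":[-0.8,0.105,0],"twist":[0,0,-0.037],"gripper":1},{"offset":[-0.8,0.105,0],"twist":[0,0,-0.037],"gripper":1},{"offset":[-0.8,0.105,0],"twist":[0,0,-0.037],"gripper":1},{"offset":[-0.8,0.105,0],"twist":[0,0,-0.037],"gripper":1},{"offset":[-0.8,0.105,0],"twist":[0,0,-0.037],"gripper":1},{"offset":[-0.8,0.105,0],"twist":[0,0,-0.037],"gripper":1}]'; python3 -m creep '[{"offset":[0,0,0.02],"twist":[0,0,0],"gripper":1},{"offset":[0,0,0.12],"twist":[0,0,0],"gripper":1},{"offset":[0,0,0.12],"twist":[0,0,0],"gripper":1}]';python3 - <<'E'
from h import *
st();rowcalc([.562,-.2212,.0195],1.655)
E
```

```text
t: 31.88
eef_pos: [0.558, -0.2271, 0.1831]
ee_rot: [-3.138, 0.001, 1.645]
contact_force: [0.1, 0.9, -0.1]
finger_gap: 0.0279
finger_force: 19.6
t: 32.25
eef_pos: [0.5573, -0.218, 0.1217]
ee_rot: [-3.133, -0.004, 1.657]
contact_force: [-0.4, -0.1, -0.2]
finger_gap: 0.0279
finger_force: 19.6
t 32.25 pos [ 0.5573 -0.218   0.1217] rpy [-3.1335 -0.0045  1.657 ] F [-0.4215 -0.1124 -0.236 ] gap 0.0279 q [ 0.55  0.68 -0.37  1.73  0.32  0.8   0.12]
offset [-0.0082  0.0105  0.2044] twist [-0.0013 -0.0007  0.0003]
```

```bash
python3 -m creep '[{"offset":[-0.008,0.0105,0.06],"twist":[0,0,0],"gripper":1},{"offset":[-0.008,0.0105,0.14],"twist":[0,0,0],"gripper":1},{"offset":[-0.008,0.0105,0.19],"twist":[0,0,0],"gripper":1},{"offset":[-0.008,0.0105,0.202],"twist":[0,0,0],"gripper":1},{"offset":[-0.008,0.0105,0.202],"twist":[0,0,0],"gripper":1},{"offset":[-0.008,0.0105,0.202],"twist":[0,0,0],"gripper":0.15},{"offset":[-0.008,0.0105,0.202],"twist":[0,0,0],"gripper":0.15},{"offset":[-0.008,0.0105,0.202],"twist":[0,0,0],"gripper":0.15}]';python3 -c "
from h import *
st()"
```

```text
t: 33.25
eef_pos: [0.5665, -0.225, 0.0253]
ee_rot: [3.141, 0.0, 1.653]
contact_force: [0.1, 0.2, 0.3]
finger_gap: 0.0395
finger_force: 0.0
t 33.25 pos [ 0.5665 -0.225   0.0253] rpy [3.1406 0.0005 1.6533] F [0.0828 0.1756 0.2615] gap 0.0395 q [ 0.52  0.82 -0.3   1.76  0.39  0.61  0.07]
```

```bash
python3 -m creep '[{"offset":[0,0,-0.06],"twist":[0,0,0],"gripper":0.15},{"offset":[0,0,-0.18],"twist":[0,0,0],"gripper":0.15},{"offset":[0,0,-0.3],"twist":[0,0,0],"gripper":0.15},{"offset":[0,0,-0.35],"twist":[0,0,0],"gripper":0}]'
python3 - <<'E'
from look import *
st(); objs("wrist"); objs("top")
rowcalc([.565,.23,.2],1.42)
E
```

```text
t: 33.75
eef_pos: [0.5679, -0.2251, 0.2038]
ee_rot: [3.136, 0.002, 1.653]
contact_force: [0.6, -0.2, -0.3]
finger_gap: 0.0453
finger_force: 0.0
t 33.75 pos [ 0.5679 -0.2251  0.2038] rpy [3.136  0.0024 1.6533] F [ 0.5844 -0.2169 -0.3336] gap 0.0453 q [ 0.58  0.6  -0.41  1.63  0.27  0.96  0.17]
wrist lens_case_a 0.83 [251. 174.] rect [ 0.5671 -0.2261] [0.0304 0.0641] 5.4 zmax 0.0345 topmid [ 0.5673 -0.2245  0.03  ]
wrist lens_case_a 0.44 [229. 123.] rect [ 0.531  -0.1674] [0.1879 0.2088] 6.3 zmax 0.0789 topmid [ 0.4706 -0.1713  0.0745]
wrist rubber_stamp 0.91 [258.  81.] rect [ 0.5659 -0.1062] [0.0246 0.0612] 5.4 zmax 0.0746 topmid [ 0.5664 -0.1066  0.0696]
top lens_case_a 0.76 [352. 176.] rect [ 0.5681 -0.2292] [0.0319 0.0641] 7.2 zmax 0.0347 topmid [ 0.5669 -0.226   0.0303]
top lens_case_a 0.65 [140. 179.] rect [0.5686 0.3232] [0.0598 0.0294] 82.2 zmax 0.0264 topmid [0.5684 0.3234 0.0229]
top rubber_stamp 0.63 [307. 179.] rect [ 0.5699 -0.1084] [0.0324 0.0578] 3.9 zmax 0.074 topmid [ 0.5659 -0.1082  0.0687]
offset [ 0.9059  0.0753 -0.0033] twist [-0.0005 -0.0001  0.0372]
```

```bash
python3 -m creep '[{"offset":[0.08,0.006,0],"twist":[0,0,0.01],"gripper":0},{"offset":[0.9,0.075,0],"twist":[0,0,0.037],"gripper":-0.1},{"offset":[0.9,0.075,0],"twist":[0,0,0.037],"gripper":-0.1},{"offset":[0.9,0.075,0],"twist":[0,0,0.037],"gripper":-0.1},{"offset":[0.9,0.075,0],"twist":[0,0,0.037],"gripper":-0.1},{"offset":[0.9,0.075,0],"twist":[0,0,0.037],"gripper":-0.1},{"offset":[0.9,0.075,0],"twist":[0,0,0.037],"gripper":-0.1},{"offset":[0.9,0.075,0],"twist":[0,0,0.037],"gripper":-0.1}]'; python3 -m creep '[{"offset":[0,0,0],"twist":[0,0,0],"gripper":-0.1},{"offset":[0,0,0],"twist":[0,0,0],"gripper":-0.1}]';python3 - <<'E'
from look import *
st(); objs("wrist")
rowcalc([.568,.3225,.015],1.422)
E
```

```text
t: 35.05
eef_pos: [0.5644, 0.2308, 0.1978]
ee_rot: [-3.138, -0.0, 1.425]
contact_force: [0.9, 0.0, 0.4]
finger_gap: 0.0515
finger_force: 0.0
t: 35.3
eef_pos: [0.5658, 0.2253, 0.1981]
ee_rot: [-3.14, 0.003, 1.42]
contact_force: [-0.0, 0.3, -0.0]
finger_gap: 0.0517
finger_force: 0.0
t 35.3 pos [0.5658 0.2253 0.1981] rpy [-3.1397  0.0025  1.4204] F [-0.0116  0.2504 -0.0183] gap 0.0517 q [-0.21  0.6  -0.35  1.64  0.24  0.95 -0.79]
wrist lens_case_a 0.55 [249.  96.] rect [0.5686 0.3252] [0.058  0.0297] 81.6 zmax 0.0265 topmid [0.5687 0.3252 0.0224]
wrist rubber_stamp 0.37 [158. 160.] rect [0.4348 0.2605] [0.0365 0.0497] 73.2 zmax 0.0102 topmid 
offset [ 0.1943 -0.0265  0.3679] twist [-0.0001  0.0002 -0.0006]
```

```bash
python3 -m creep '[{"offset":[0.198,-0.025,0.05],"twist":[0,0,0],"gripper":-0.1},{"offset":[0.198,-0.025,0.14],"twist":[0,0,0],"gripper":-0.1},{"offset":[0.198,-0.025,0.24],"twist":[0,0,0],"gripper":-0.1},{"offset":[0.198,-0.025,0.32],"twist":[0,0,0],"gripper":-0.1},{"offset":[0.198,-0.025,0.36],"twist":[0,0,0],"gripper":-0.1},{"offset":[0.198,-0.025,0.372],"twist":[0,0,0],"gripper":-0.1},{"offset":[0.198,-0.025,0.376],"twist":[0,0,0],"gripper":-0.1},{"offset":[0.198,-0.025,0.376],"twist":[0,0,0],"gripper":-0.1}]'; python3 -c "
from h import *
st()"
```

```text
t: 36.45
eef_pos: [0.5698, 0.3271, 0.0131]
ee_rot: [3.14, -0.002, 1.421]
contact_force: [0.2, -0.5, -0.6]
finger_gap: 0.052
finger_force: 0.0
t 36.45 pos [0.5698 0.3271 0.0131] rpy [ 3.1396 -0.0017  1.4207] F [ 0.2026 -0.4662 -0.5791] gap 0.052 q [-0.41  0.88 -0.27  1.63  0.33  0.67 -1.  ]
```

```bash
python3 -m creep '[{"offset":[-0.004,-0.002,0.006],"twist":[0,0,0],"gripper":-0.1},{"offset":[-0.004,-0.002,0.006],"twist":[0,0,0],"gripper":1},{"offset":[-0.004,-0.002,0.006],"twist":[0,0,0],"gripper":1},{"offset":[-0.004,-0.002,0.006],"twist":[0,0,0],"gripper":1},{"offset":[-0.004,-0.002,0.006],"twist":[0,0,0],"gripper":1},{"offset":[0,0,-0.08],"twist":[0,0,0],"gripper":1},{"offset":[0,0,-0.18],"twist":[0,0,0],"gripper":1},{"offset":[0,0,-0.28],"twist":[0,0,0],"gripper":1}]' 20; python3 -m creep '[{"offset":[0,0,-0.08],"twist":[0,0,0],"gripper":1},{"offset":[0,0,-0.08],"twist":[0,0,0],"gripper":1}]';python3 -c "
from h import *
st();rowcalc([.536,-.160,.19],1.655)"
```

```text
t: 37.45
eef_pos: [0.5684, 0.3265, 0.1529]
ee_rot: [-3.141, 0.0, 1.421]
contact_force: [0.9, 0.6, -0.1]
finger_gap: 0.0287
finger_force: 19.6
t: 37.7
eef_pos: [0.5706, 0.3281, 0.1954]
ee_rot: [3.136, -0.005, 1.421]
contact_force: [-0.4, 0.5, 0.0]
finger_gap: 0.0286
finger_force: 19.6
t 37.7 pos [0.5706 0.3281 0.1954] rpy [ 3.1361 -0.0048  1.4209] F [-0.3816  0.4707  0.0391] gap 0.0286 q [-0.37  0.66 -0.34  1.5   0.25  1.01 -0.92]
offset [-0.9757  0.0774  0.0066] twist [ 0.001  -0.0007 -0.0373]
```

```bash
python3 -m creep '[{"offset":[-0.08,0.007,0],"twist":[0,0,-0.01],"gripper":1},{"offset":[-0.972,0.077,0],"twist":[0,0,-0.037],"gripper":1},{"offset":[-0.972,0.077,0],"twist":[0,0,-0.037],"gripper":1},{"offset":[-0.972,0.077,0],"twist":[0,0,-0.037],"gripper":1},{"offset":[-0.972,0.077,0],"twist":[0,0,-0.037],"gripper":1},{"offset":[-0.972,0.077,0],"twist":[0,0,-0.037],"gripper":1},{"offset":[-0.972,0.077,0],"twist":[0,0,-0.037],"gripper":1},{"offset":[-0.972,0.077,0],"twist":[0,0,-0.037],"gripper":1}]'; python3 -m creep '[{"offset":[-0.12,0.01,0],"twist":[0,0,0],"gripper":1},{"offset":[-0.12,0.01,0],"twist":[0,0,0],"gripper":1},{"offset":[-0.12,0.01,0],"twist":[0,0,0],"gripper":1}]';python3 - <<'E'
from h import *
st();rowcalc([.536,-.160,.12],1.655)
E
```

```text
t: 38.7
eef_pos: [0.5338, -0.1517, 0.1905]
ee_rot: [-3.14, -0.001, 1.654]
contact_force: [1.1, 0.9, 0.5]
finger_gap: 0.0285
finger_force: 19.6
t: 39.08
eef_pos: [0.5441, -0.2083, 0.1904]
ee_rot: [-3.14, -0.002, 1.654]
contact_force: [0.4, 1.5, -0.4]
finger_gap: 0.0283
finger_force: 19.6
t 39.08 pos [ 0.5441 -0.2083  0.1904] rpy [-3.1399 -0.0019  1.6536] F [ 0.4409  1.4885 -0.371 ] gap 0.0283 q [ 0.59  0.58 -0.42  1.72  0.28  0.91  0.13]
offset [ 0.0974 -0.008   0.1411] twist [-0.0003 -0.0003 -0.0002]
```

I overshot (the first call had already arrived), so I'll correct that and lower.

```bash
python3 -m creep '[{"offset":[0.05,-0.004,0.0],"twist":[0,0,0],"gripper":1},{"offset":[0.097,-0.008,0.04],"twist":[0,0,0],"gripper":1},{"offset":[0.097,-0.008,0.13],"twist":[0,0,0],"gripper":1},{"offset":[0.097,-0.008,0.14],"twist":[0,0,0],"gripper":1},{"offset":[0.097,-0.008,0.14],"twist":[0,0,0],"gripper":1},{"offset":[0.097,-0.008,0.14],"twist":[0,0,0],"gripper":1}]';python3 - <<'E'
from h import *
st();rowcalc([.536,-.160,.021],1.655)
E
```

```text
t: 39.83
eef_pos: [0.538, -0.1613, 0.123]
ee_rot: [3.139, 0.001, 1.654]
contact_force: [-1.0, 0.3, 0.7]
finger_gap: 0.0284
finger_force: 19.6
t 39.83 pos [ 0.538  -0.1613  0.123 ] rpy [3.1392 0.0007 1.6536] F [-1.0177  0.294   0.6707] gap 0.0284 q [ 0.49  0.63 -0.38  1.84  0.34  0.73  0.  ]
offset [ 0.003  -0.0043  0.204 ] twist [ 0.0004  0.0001 -0.0002]
```

```bash
python3 -m creep '[{"offset":[0.003,-0.004,0.06],"twist":[0,0,0],"gripper":1},{"offset":[0.003,-0.004,0.14],"twist":[0,0,0],"gripper":1},{"offset":[0.003,-0.004,0.19],"twist":[0,0,0],"gripper":1},{"offset":[0.003,-0.004,0.203],"twist":[0,0,0],"gripper":1},{"offset":[0.003,-0.004,0.203],"twist":[0,0,0],"gripper":1}]';python3 -c "
from h import *
st()"
```

```text
t: 40.45
eef_pos: [0.5356, -0.1601, 0.0209]
ee_rot: [3.14, 0.0, 1.653]
contact_force: [-0.6, -0.2, -0.0]
finger_gap: 0.0286
finger_force: 19.6
t 40.45 pos [ 0.5356 -0.1601  0.0209] rpy [3.1403 0.0004 1.6533] F [-0.553  -0.2058 -0.0354] gap 0.0286 q [ 0.43  0.78 -0.29  1.91  0.43  0.51 -0.08]
```

```bash
python3 -m creep '[{"offset":[0,0,0.004],"twist":[0,0,0],"gripper":1},{"offset":[0,0,0.004],"twist":[0,0,0],"gripper":0.26},{"offset":[0,0,0.004],"twist":[0,0,0],"gripper":0.26},{"offset":[0,0,-0.04],"twist":[0,0,0],"gripper":0.26},{"offset":[0,0,-0.14],"twist":[0,0,0],"gripper":0.26},{"offset":[0,0,-0.26],"twist":[0,0,0],"gripper":0.26},{"offset":[-0.05,0,-0.32],"twist":[0,0,0],"gripper":0.26},{"offset":[-0.1,0,-0.32],"twist":[0,0,0],"gripper":0.26}]';python3 - <<'E'
from look import *
st(); objs("wrist","pics/w11.png"); objs("top")
p,d,cal=snap("wrist");P=cloud(d,cal)
h=P[(P[:,0]>.42)&(P[:,0]<.47)&(abs(P[:,1]+.17)<.05)&(P[:,2]>.068)&(P[:,2]<.09)]; print('handle',len(h), h.mean(0) if len(h) else '', h.min(0) if len(h) else '')
rowcalc([.4416,-.174,.11],1.655)
E
```

```text
t: 41.45
eef_pos: [0.541, -0.2106, 0.1836]
ee_rot: [3.136, 0.003, 1.654]
contact_force: [0.3, 0.7, -0.4]
finger_gap: 0.0345
finger_force: 0.0
t 41.45 pos [ 0.541  -0.2106  0.1836] rpy [3.1357 0.0028 1.6542] F [ 0.3192  0.7123 -0.4272] gap 0.0345 q [ 0.6   0.58 -0.43  1.74  0.3   0.88  0.13]
wrist lens_case_a 0.88 [273. 193.] rect [ 0.5679 -0.2272] [0.0293 0.0662] 5.2 zmax 0.0344 topmid [ 0.5673 -0.2246  0.0299]
wrist lens_case_a 0.59 [251. 136.] rect [ 0.5348 -0.1579] [0.0291 0.0563] 5.4 zmax 0.0344 topmid [ 0.5351 -0.1578  0.03  ]
wrist rubber_stamp 0.69 [280.  92.] rect [ 0.5689 -0.1049] [0.0317 0.0627] 4.8 zmax 0.0746 topmid [ 0.5661 -0.1065  0.0692]
top lens_case_a 0.58 [354. 177.] rect [ 0.5664 -0.2264] [0.0272 0.0584] 2.8 zmax 0.0351 topmid [ 0.5669 -0.2262  0.0315]
top lens_case_a 0.55 [325. 189.] rect [ 0.5336 -0.1583] [0.0561 0.0282] 85.4 zmax 0.0351 topmid [ 0.5337 -0.159   0.0313]
top rubber_stamp 0.53 [306. 177.] rect [ 0.5676 -0.1069] [0.027  0.0543] 6.7 zmax 0.0749 topmid [ 0.5657 -0.1082  0.0673]
handle 1215 [ 0.4478 -0.1718  0.0789] [ 0.4343 -0.22    0.0725]
offset [ 0.0839 -0.1876  0.1395] twist [-0.0001 -0.0002  0.0001]
```

View pics/w11.png

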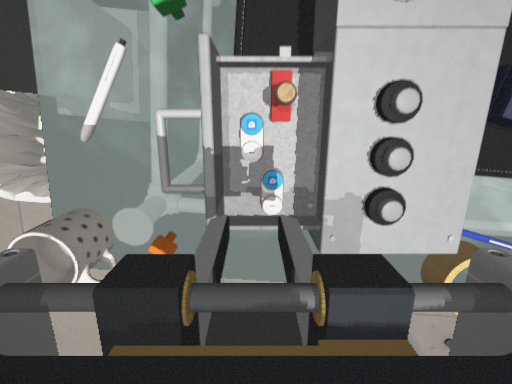

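The view shows the stamp (283,95) and both cases (251,138), (272,193) lying flat in the open drawer. Now I'll grip the handle and push it shut.

```bash
python3 -m creep '[{"offset":[0.084,-0.1,0],"twist":[0,0,0],"gripper":0.2},{"offset":[0.084,-0.187,0.03],"twist":[0,0,0],"gripper":0.2},{"offset":[0.084,-0.187,0.12],"twist":[0,0,0],"gripper":0.2},{"offset":[0.084,-0.187,0.14],"twist":[0,0,0],"gripper":0.2},{"offset":[0.084,-0.187,0.14],"twist":[0,0,0],"gripper":0.2},{"offset":[0.084,-0.187,0.14],"twist":[0,0,0],"gripper":0.2}]';python3 - <<'E'
from h import *
st();rowcalc([.4416,-.174,.0595],1.655)
E
```

```text
t: 42.55
eef_pos: [0.4437, -0.1755, 0.111]
ee_rot: [3.14, 0.0, 1.654]
contact_force: [0.6, -0.1, 0.2]
finger_gap: 0.0377
finger_force: 0.0
t 42.55 pos [ 0.4437 -0.1755  0.111 ] rpy [3.1396 0.0005 1.6541] F [ 0.6312 -0.1184  0.23  ] gap 0.0377 q [ 0.58  0.56 -0.38  2.08  0.37  0.57  0.02]
offset [ 0.0033 -0.0041  0.103 ] twist [ 0.0003  0.0001 -0.0001]
```

```bash
python3 -m creep '[{"offset":[0.003,-0.004,0.06],"twist":[0,0,0],"gripper":0.2},{"offset":[0.003,-0.004,0.103],"twist":[0,0,0],"gripper":0.2},{"offset":[0.003,-0.004,0.103],"twist":[0,0,0],"gripper":0.2},{"offset":[0.003,-0.004,0.103],"twist":[0,0,0],"gripper":1},{"offset":[0.003,-0.004,0.103],"twist":[0,0,0],"gripper":1},{"offset":[0.003,-0.004,0.103],"twist":[0,0,0],"gripper":1},{"offset":[0.003,-0.004,0.103],"twist":[0,0,0],"gripper":1}]' 20; python3 -m creep '[{"offset":[0,0.02,0],"twist":[0,0,0],"gripper":1},{"offset":[0,0.05,0],"twist":[0,0,0],"gripper":1},{"offset":[0,0.08,0],"twist":[0,0,0],"gripper":1},{"offset":[0,0.11,0],"twist":[0,0,0],"gripper":1},{"offset":[0,0.14,0],"twist":[0,0,0],"gripper":1},{"offset":[0,0.17,0],"twist":[0,0,0],"gripper":1},{"offset":[0,0.2,0],"twist":[0,0,0],"gripper":1},{"offset":[0,0.2,0],"twist":[0,0,0],"gripper":1}]'; python3 -c "
from h import *
st()"
```

```text
t: 43.42
eef_pos: [0.4409, -0.1745, 0.0593]
ee_rot: [3.14, 0.001, 1.653]
contact_force: [-0.5, -0.3, 5.3]
finger_gap: 0.0092
finger_force: 20.0
t: 44.42
eef_pos: [0.542, -0.1662, 0.0593]
ee_rot: [3.138, 0.001, 1.654]
contact_force: [0.0, -0.7, 5.2]
finger_gap: 0.009
finger_force: 20.0
t 44.42 pos [ 0.542  -0.1662  0.0593] rpy [3.1381 0.0008 1.6537] F [ 0.017  -0.6666  5.2206] gap 0.009 q [ 0.46  0.73 -0.33  1.87  0.4   0.6  -0.04]
```

```bash
python3 -m creep '[{"offset":[0,0.01,0],"twist":[0,0,0],"gripper":1},{"offset":[0,0.018,0],"twist":[0,0,0],"gripper":1},{"offset":[0,0.024,0],"twist":[0,0,0],"gripper":1},{"offset":[0,0.024,0],"twist":[0,0,0],"gripper":1}]'; python3 -c "
from h import *
st()"
```

```text
t: 44.92
eef_pos: [0.5517, -0.1654, 0.0593]
ee_rot: [3.141, 0.001, 1.653]
contact_force: [-0.3, -0.5, 6.0]
finger_gap: 0.0089
finger_force: 20.0
t 44.92 pos [ 0.5517 -0.1654  0.0593] rpy [3.1411 0.0006 1.6533] F [-0.3293 -0.4807  6.0216] gap 0.0089 q [ 0.46  0.74 -0.34  1.84  0.39  0.62 -0.04]
```

```bash
python3 -m creep '[{"offset":[0,0.002,0],"twist":[0,0,0],"gripper":1},{"offset":[0,0.004,0],"twist":[0,0,0],"gripper":1},{"offset":[0,0.006,0],"twist":[0,0,0],"gripper":1},{"offset":[0,0.006,0],"twist":[0,0,0],"gripper":1}]' 40; python3 -c "
from h import *
st()"
```

```text
t: 45.42
eef_pos: [0.5527, -0.1653, 0.0592]
ee_rot: [-3.138, 0.001, 1.653]
contact_force: [-3.1, -0.3, 9.2]
finger_gap: 0.0089
finger_force: 40.0
t 45.42 pos [ 0.5527 -0.1653  0.0592] rpy [-3.1385  0.0006  1.653 ] F [-3.0955 -0.3309  9.2298] gap 0.0089 q [ 0.45  0.74 -0.34  1.84  0.39  0.63 -0.04]
```

```bash
python3 -m creep '[{"offset":[0,0.003,0],"twist":[0,0,0],"gripper":1},{"offset":[0,0.005,0],"twist":[0,0,0],"gripper":1},{"offset":[0,0.005,0],"twist":[0,0,0],"gripper":1}]'; python3 -c "
from h import *
st()"
```

```text
t: 45.8
eef_pos: [0.5527, -0.1653, 0.0592]
ee_rot: [-3.134, 0.001, 1.653]
contact_force: [-8.0, -0.4, 15.3]
finger_gap: 0.0089
finger_force: 40.0
t 45.8 pos [ 0.5527 -0.1653  0.0592] rpy [-3.1337  0.0007  1.6526] F [-8.0217 -0.431  15.314 ] gap 0.0089 q [ 0.45  0.74 -0.34  1.83  0.39  0.64 -0.04]
```

```bash
python3 -m creep '[{"offset":[0,-0.008,0],"twist":[0,0,0],"gripper":1},{"offset":[0,-0.008,0],"twist":[0,0,0],"gripper":0.2},{"offset":[0,-0.008,0],"twist":[0,0,0],"gripper":0.2},{"offset":[0,-0.008,0],"twist":[0,0,0],"gripper":0.2},{"offset":[0,-0.008,-0.1],"twist":[0,0,0],"gripper":0.2},{"offset":[0,-0.008,-0.22],"twist":[0,0,0],"gripper":0.2},{"offset":[0.08,0.08,-0.27],"twist":[0,0,0],"gripper":0.2},{"offset":[0.15,0.18,-0.27],"twist":[0,0,0],"gripper":0.2}]'; python3 -m creep '[{"offset":[0,0,0],"twist":[0,0,0],"gripper":0.2},{"offset":[0,0,0],"twist":[0,0,0],"gripper":0.2}]'
python3 - <<'E'
from h import *
st()
p,d,cal=snap("wrist"); cv2.imwrite("pics/w12.png",p[:,:,::-1])
P=cloud(d,cal); p,d,ct=snap("top"); T=cloud(d,ct)
for P in(P,T):
    k=P[(abs(P[:,0]-.653)<.035)&(abs(P[:,1]+.007)<.035)&(P[:,2]>.131)&(P[:,2]<.142)]
    print('key',len(k),cv2.minAreaRect(k[:,:2].astype(np.float32)) if len(k)>4 else '', np.median(k[:,2]) if len(k) else '')
rowcalc([.6523,-.0067,.16],1.74)
E
```

```text
t: 46.8
eef_pos: [0.6425, -0.0829, 0.1967]
ee_rot: [3.137, 0.001, 1.651]
contact_force: [0.2, -1.3, -0.5]
finger_gap: 0.0374
finger_force: 0.0
t: 47.05
eef_pos: [0.6396, -0.083, 0.1927]
ee_rot: [-3.139, 0.0, 1.654]
contact_force: [0.1, 0.4, 0.7]
finger_gap: 0.0375
finger_force: 0.0
t 47.05 pos [ 0.6396 -0.083   0.1927] rpy [-3.1394  0.0004  1.6539] F [0.0726 0.3978 0.6861] gap 0.0375 q [ 0.33  0.66 -0.41  1.54  0.3   1.01 -0.09]
key 418 ((0.6519685983657837, -0.007657065987586975), (0.010290788486599922, 0.02996772527694702), 13.79450511932373) 0.1365591672829941
key 55 ((0.6518490314483643, -0.010127726942300797), (0.009996732696890831, 0.028617877513170242), 10.113351821899414) 0.1356933098380995
offset [0.1527 0.0388 0.0657] twist [-0.0003  0.0001 -0.014 ]
```

```bash
python3 -m creep '[{"offset":[0.08,0.02,0],"twist":[0,0,-0.02],"gripper":0.2},{"offset":[0.152,0.038,0],"twist":[0,0,-0.02],"gripper":0.2},{"offset":[0.152,0.038,0.06],"twist":[0,0,-0.02],"gripper":0.2},{"offset":[0.152,0.038,0.08],"twist":[0,0,-0.02],"gripper":0.2},{"offset":[0.152,0.038,0.08],"twist":[0,0,-0.02],"gripper":0.2}]'; python3 -c "
from h import *
st();rowcalc([.652,-.0072,.108],1.78)"
```

```text
t: 47.78
eef_pos: [0.6523, -0.0073, 0.1529]
ee_rot: [-3.139, 0.001, 1.777]
contact_force: [-0.4, -0.3, 0.1]
finger_gap: 0.0374
finger_force: 0.0
t 47.77 pos [ 0.6523 -0.0073  0.1529] rpy [-3.1394  0.0005  1.7769] F [-0.3616 -0.3438  0.0551] gap 0.0374 q [ 0.21  0.72 -0.43  1.55  0.34  0.95 -0.12]
offset [ 0.0003 -0.0003  0.0899] twist [-0.0003  0.0001 -0.0005]
```

```bash
python3 -m creep '[{"offset":[0,0,0.05],"twist":[0,0,0],"gripper":0.2},{"offset":[0,0,0.088],"twist":[0,0,0],"gripper":0.2},{"offset":[0,0,0.09],"twist":[0,0,0],"gripper":0.2},{"offset":[0,0,0.09],"twist":[0,0,0],"gripper":1},{"offset":[0,0,0.09],"twist":[0,0,0],"gripper":1},{"offset":[0,0,0.09],"twist":[0,0,0],"gripper":1},{"offset":[0,0,0.09],"twist":[0,0,0],"gripper":1}]' 10; python3 -m creep '[{"offset":[0,0,0],"twist":[0,0,0],"gripper":1},{"offset":[0,0,0],"twist":[0,0,-0.02],"gripper":1},{"offset":[0,0,0],"twist":[0,0,-0.04],"gripper":1},{"offset":[0,0,0],"twist":[0,0,-0.06],"gripper":1},{"offset":[0,0,0],"twist":[0,0,-0.08],"gripper":1},{"offset":[0,0,0],"twist":[0,0,-0.1],"gripper":1}]' 40;  python3 -c "
from h import *
print(arm.read_state()['moment']);st()"
```

```text
t: 48.65
eef_pos: [0.6521, -0.0055, 0.1091]
ee_rot: [-3.14, 0.0, 1.779]
contact_force: [-3.5, 0.2, 5.6]
finger_gap: 0.0099
finger_force: 10.0
t: 49.4
eef_pos: [0.6518, -0.0058, 0.1091]
ee_rot: [-3.139, -0.001, 2.411]
contact_force: [-4.6, -0.6, 5.7]
finger_gap: 0.0096
finger_force: 40.0
[-0.2276  1.161  -0.0096]
t 49.4 pos [ 0.6518 -0.0058  0.1091] rpy [-3.1392 -0.001   2.4111] F [-4.6107 -0.6323  5.7232] gap 0.0096 q [ 0.29  0.8  -0.58  1.59  0.52  0.91  0.37]
```

```bash
python3 -m creep '[{"offset":[0,0,0],"twist":[0,0,-0.02],"gripper":1},{"offset":[0,0,0],"twist":[0,0,-0.04],"gripper":1},{"offset":[0,0,0],"twist":[0,0,-0.06],"gripper":1},{"offset":[0,0,0],"twist":[0,0,-0.08],"gripper":1},{"offset":[0,0,0],"twist":[0,0,-0.1],"gripper":1},{"offset":[0,0,0],"twist":[0,0,-0.12],"gripper":1},{"offset":[0,0,0],"twist":[0,0,-0.14],"gripper":1},{"offset":[0,0,0],"twist":[0,0,-0.145],"gripper":1}]';  python3 -c "
from h import *
print(arm.read_state()['moment']);st()"
```

```text
t: 50.4
eef_pos: [0.6509, -0.0074, 0.1091]
ee_rot: [-3.139, -0.005, -2.964]
contact_force: [-6.9, -2.8, 10.2]
finger_gap: 0.0093
finger_force: 40.0
[-0.82    1.7546 -0.0227]
t 50.4 pos [ 0.6509 -0.0074  0.1091] rpy [-3.1389 -0.005  -2.9642] F [-6.883  -2.7591 10.2024] gap 0.0093 q [ 0.41  0.87 -0.8   1.58  0.71  1.01  1.13]
```

```bash
python3 -m creep '[{"offset":[0,0,0],"twist":[0,0,-0.01],"gripper":1},{"offset":[0,0,0],"twist":[0,0,-0.02],"gripper":1},{"offset":[0,0,0],"twist":[0,0,-0.026],"gripper":1},{"offset":[0,0,0],"twist":[0,0,-0.026],"gripper":1}]';  python3 -c "
from h import *
print(arm.read_state()['moment']);st()"
```

```text
t: 50.9
eef_pos: [0.6509, -0.0079, 0.1091]
ee_rot: [-3.139, -0.006, -2.803]
contact_force: [-6.7, -4.6, 8.9]
finger_gap: 0.0097
finger_force: 40.0
[-0.8774  1.7805 -0.2067]
t 50.9 pos [ 0.6509 -0.0079  0.1091] rpy [-3.1391 -0.0057 -2.8032] F [-6.6993 -4.6189  8.9391] gap 0.0097 q [ 0.42  0.88 -0.84  1.58  0.74  1.03  1.27]
```

```bash
python3 -m creep '[{"offset":[0,0,0],"twist":[0,0,-0.005],"gripper":1},{"offset":[0,0,0],"twist":[0,0,-0.008],"gripper":1},{"offset":[0,0,0],"twist":[0,0,-0.008],"gripper":1}]';  python3 -c "
from h import *
print(arm.read_state()['moment']);st()"
```

```text
t: 51.28
eef_pos: [0.6511, -0.008, 0.1091]
ee_rot: [-3.139, -0.006, -2.754]
contact_force: [-7.6, -3.7, 9.9]
finger_gap: 0.0099
finger_force: 40.1
[-0.9347  1.7415 -0.318 ]
t 51.27 pos [ 0.6511 -0.008   0.1091] rpy [-3.1392 -0.0057 -2.7536] F [-7.6001 -3.6791  9.8966] gap 0.0099 q [ 0.43  0.88 -0.85  1.58  0.75  1.03  1.31]
```

```bash
python3 -m creep '[{"offset":[0,0,0],"twist":[0,0,0.02],"gripper":1},{"offset":[0,0,0],"twist":[0,0,0.04],"gripper":1},{"offset":[0,0,0],"twist":[0,0,0.046],"gripper":1},{"offset":[0,0,0],"twist":[0,0,0.046],"gripper":1}]';  python3 -c "
from h import *
print(arm.read_state()['moment']);st()"
```

```text
t: 51.78
eef_pos: [0.6509, -0.0064, 0.1091]
ee_rot: [-3.139, -0.005, -3.041]
contact_force: [-6.5, -2.0, 8.2]
finger_gap: 0.01
finger_force: 40.0
[-0.5082  1.696  -0.0055]
t 51.77 pos [ 0.6509 -0.0064  0.1091] rpy [-3.1392 -0.0045 -3.0409] F [-6.4715 -1.9977  8.2409] gap 0.01 q [ 0.4   0.86 -0.78  1.58  0.69  1.    1.07]
```

```bash
python3 -m creep '[{"offset":[0,0,-0.01],"twist":[0,0,0],"gripper":1},{"offset":[0,0,-0.025],"twist":[0,0,0],"gripper":1},{"offset":[0,0,-0.045],"twist":[0,0,0],"gripper":1},{"offset":[0,0,-0.07],"twist":[0,0,0],"gripper":1},{"offset":[0,0,-0.12],"twist":[0,0,0],"gripper":1},{"offset":[0,0,-0.18],"twist":[0,0,0],"gripper":1},{"offset":[0,0,-0.18],"twist":[0,0,0],"gripper":1}]';  python3 - <<'E'
from h import *
st();rowcalc([.4703,.1438,.19],-2.967)
p,d,cal=snap("wrist"); P=cloud(d,cal); cv2.imwrite("pics/w13.png",cv2.resize(p[100:300,156:356,::-1],(600,600)))
for x in models.outline_of("wrist","key")[:3]: v,u=np.nonzero(x['mask']); print(x['conf'],x['at'],u.min(),u.max(),v.min(),v.max())
E
```

```text
t: 52.65
eef_pos: [0.6566, -0.0037, 0.2026]
ee_rot: [3.14, 0.01, -3.04]
contact_force: [0.8, 1.1, -0.0]
finger_gap: 0.0097
finger_force: 40.0
t 52.65 pos [ 0.6566 -0.0037  0.2026] rpy [ 3.1403  0.0096 -3.04  ] F [ 0.8265  1.1464 -0.0498] gap 0.0097 q [ 0.42  0.76 -0.85  1.5   0.61  1.15  1.14]
offset [0.3411 0.3312 0.0223] twist [ 0.0001  0.0015 -0.0116]
0.6 [254.2, 236.4] 245 262 208 267
```

View pics/w13.png

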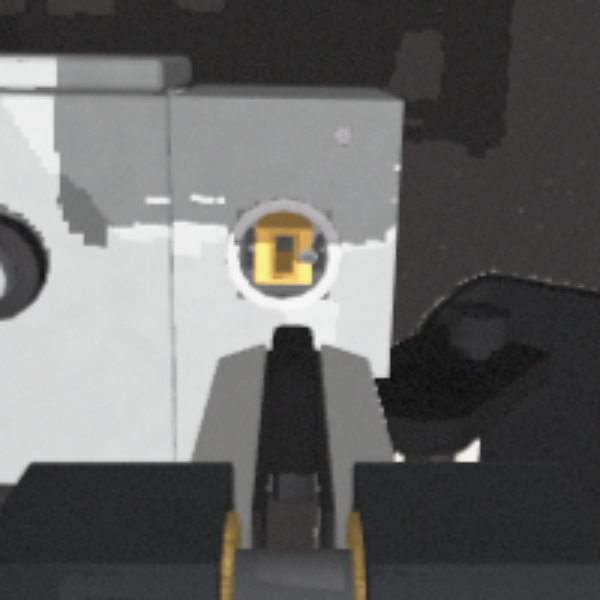

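The locked slot is aligned with box x, at crop (285,257), and the key is held straight between the fingers. I'll check the key's pose in the hand by depth.

Run:
```python
from h import *
s=st(); p,d,cal=snap("wrist"); P=cloud(d,cal)
Q=R.from_euler('xyz',s['ee_rot']).inv().apply(P-np.array(s['eef_pos']))
k=Q[(abs(Q[:,1]-.0008)<.0035)&(abs(Q[:,0])<.03)&(Q[:,2]>-.05)&(Q[:,2]<.045)]
for x in np.arange(-.02,.024,.003):
    m=abs(k[:,0]-x)<.0015
    if m.sum(): print(round(x,3),m.sum(),np.round([k[m][:,2].min(),np.median(k[m][:,2]),k[m][:,2].max()],4))
```

```text
t 52.75 pos [ 0.6541 -0.0049  0.1992] rpy [ 3.1413  0.0028 -3.0399] F [0.4647 0.7199 0.1226] gap 0.0098 q [ 0.42  0.77 -0.85  1.5   0.61  1.15  1.14]
-0.017 11 [-0.0283 -0.027  -0.0266]
-0.014 48 [-0.0289 -0.0276 -0.026 ]
-0.011 50 [-0.0288 -0.0277 -0.0255]
-0.008 51 [-0.029  -0.0277 -0.0264]
-0.005 51 [-0.0293 -0.0277 -0.0261]
-0.002 57 [-0.029  -0.0276 -0.0263]
0.001 48 [-0.029  -0.0277 -0.0263]
0.004 59 [-0.0289 -0.0277 -0.0263]
0.007 51 [-0.0293 -0.0277 -0.0257]
0.01 58 [-0.0291 -0.0276 -0.0262]
0.013 200 [-0.0287 -0.0163  0.0048]
```

```bash
python3 -m creep '[{"offset":[0.05,0.05,0],"twist":[0,0,-0.005],"gripper":1},{"offset":[0.336,0.333,0],"twist":[0,0,-0.0116],"gripper":1},{"offset":[0.336,0.333,0],"twist":[0,0,-0.0116],"gripper":1},{"offset":[0.336,0.333,0],"twist":[0,0,-0.0116],"gripper":1},{"offset":[0.336,0.333,0],"twist":[0,0,-0.0116],"gripper":1},{"offset":[0.336,0.333,0.08],"twist":[0,0,-0.0116],"gripper":1},{"offset":[0.336,0.333,0.16],"twist":[0,0,-0.0116],"gripper":1},{"offset":[0.336,0.333,0.16],"twist":[0,0,-0.0116],"gripper":1}]'; python3 -m creep '[{"offset":[0,0,0],"twist":[0,0,0],"gripper":1},{"offset":[0,0,0],"twist":[0,0,0],"gripper":1}]'
python3 - <<'E'
from h import *
s=st();rowcalc([.4704,.144,.08],-2.967)
p,d,cal=snap("wrist"); P=cloud(d,cal)
q=P[(P[:,0]>.42)&(P[:,0]<.53)&(P[:,1]>.09)&(P[:,1]<.19)&(P[:,2]>.035)&(P[:,2]<.043)]
rc=cv2.minAreaRect(q[:,:2].astype(np.float32)); print(rc)
E
```

```text
t: 53.8
eef_pos: [0.4677, 0.1419, 0.1161]
ee_rot: [-3.141, -0.006, -2.967]
contact_force: [0.4, -0.8, 0.9]
finger_gap: 0.0095
finger_force: 40.0
t: 54.05
eef_pos: [0.4703, 0.1437, 0.1199]
ee_rot: [3.141, 0.003, -2.968]
contact_force: [0.8, 0.3, -0.4]
finger_gap: 0.0096
finger_force: 40.0
t 54.05 pos [0.4703 0.1437 0.1199] rpy [ 3.1411  0.0026 -2.9677] F [ 0.7726  0.256  -0.4335] gap 0.0096 q [ 0.18  0.66 -0.81  2.03  0.7   0.76  0.68]
offset [-0.0001  0.0005  0.0797] twist [ 0.0001  0.0004 -0.0001]
((0.4683038294315338, 0.14523513615131378), (0.048425499349832535, 0.04395529627799988), 9.92717170715332)
```

```bash
python3 -m creep '[{"offset":[0,0.0005,0.04],"twist":[0,0,0],"gripper":1},{"offset":[0,0.0005,0.08],"twist":[0,0,0],"gripper":1},{"offset":[0,0.0005,0.084],"twist":[0,0,0],"gripper":1},{"offset":[0,0.0005,0.088],"twist":[0,0,0],"gripper":1},{"offset":[0,0.0005,0.093],"twist":[0,0,0],"gripper":1},{"offset":[0,0.0005,0.098],"twist":[0,0,0],"gripper":1},{"offset":[0,0.0005,0.103],"twist":[0,0,0],"gripper":1},{"offset":[0,0.0005,0.103],"twist":[0,0,0],"gripper":1}]'; python3 -c "
from h import *
print(arm.read_state()['moment']);st()"
```

```text
t: 55.1
eef_pos: [0.4694, 0.1437, 0.0671]
ee_rot: [3.141, 0.001, -2.967]
contact_force: [1.0, 0.1, 0.1]
finger_gap: 0.0095
finger_force: 40.0
[ 0.065  -0.4233  0.0187]
t 55.1 pos [0.4694 0.1437 0.0671] rpy [ 3.1414  0.0006 -2.9672] F [0.9836 0.1043 0.1123] gap 0.0095 q [ 0.12  0.73 -0.72  2.06  0.81  0.65  0.59]
```

```bash
python3 -m creep '[{"offset":[0,0,0.008],"twist":[0,0,0],"gripper":1},{"offset":[0,0,0.016],"twist":[0,0,0],"gripper":1},{"offset":[0,0,0.024],"twist":[0,0,0],"gripper":1},{"offset":[0,0,0.031],"twist":[0,0,0],"gripper":1},{"offset":[0,0,0.037],"twist":[0,0,0],"gripper":1},{"offset":[0,0,0.041],"twist":[0,0,0],"gripper":1},{"offset":[0,0,0.042],"twist":[0,0,0],"gripper":1}]'; python3 -c "
from h import *
print(arm.read_state()['moment']);st()"
```

```text
t: 55.98
eef_pos: [0.4695, 0.1437, 0.047]
ee_rot: [-3.141, 0.001, -2.967]
contact_force: [-0.4, -0.7, 15.5]
finger_gap: 0.0096
finger_force: 40.0
[-0.1882 -0.1193 -0.0535]
t 55.98 pos [0.4695 0.1437 0.047 ] rpy [-3.1409  0.0013 -2.967 ] F [-0.4277 -0.664  15.4881] gap 0.0096 q [ 0.09  0.76 -0.68  2.08  0.86  0.61  0.55]
```

```bash
python3 -m creep '[{"offset":[0,0,-0.001],"twist":[0,0,0],"gripper":1},{"offset":[0,0,-0.001],"twist":[0,0,0],"gripper":0.2},{"offset":[0,0,-0.001],"twist":[0,0,0],"gripper":0.2},{"offset":[0,0,-0.001],"twist":[0,0,0],"gripper":0.2},{"offset":[0,0,-0.1],"twist":[0,0,0],"gripper":0.2},{"offset":[0,0,-0.22],"twist":[0,0,0],"gripper":0.2},{"offset":[0,0,-0.32],"twist":[0,0,0],"gripper":0.2},{"offset":[0,0,-0.36],"twist":[0,0,0],"gripper":0.2}]'; python3 -m creep '[{"offset":[0,0,0],"twist":[0,0,0],"gripper":0.2},{"offset":[0,0,0],"twist":[0,0,0],"gripper":0.2}]'
python3 - <<'E'
from h import *
st()
p,d,cal=snap("wrist"); P=cloud(d,cal); 
def rep(P,n,b):
    q=P[(P[:,0]>b[0])&(P[:,0]<b[1])&(P[:,1]>b[2])&(P[:,1]<b[3])&(P[:,2]>b[4])&(P[:,2]<b[5])]
    if len(q)>4: print(n,len(q),cv2.minAreaRect(q[:,:2].astype(np.float32)),'z',np.median(q[:,2]),q[:,2].max(),'minx',q[:,0].min())
rep(P,'key',(.44,.51,.11,.18,.055,.1)); rep(P,'handle',(.5,.6,-.24,-.1,.066,.085))
p,d,cal=snap("top"); T=cloud(d,cal); rep(T,'keyT',(.44,.51,.11,.18,.055,.1)); rep(T,'handleT',(.5,.6,-.24,-.1,.066,.085))
for c in("top","wrist"):
  print(c,[(round(x['conf'],2),np.round(x['at'])) for x in models.search_frame(c,"lens_case_a")],[(round(x['conf'],2),np.round(x['at'])) for x in models.search_frame(c,"rubber_stamp")])
E
```

```text
t: 56.98
eef_pos: [0.4698, 0.1442, 0.2287]
ee_rot: [3.141, 0.004, -2.967]
contact_force: [0.5, -0.3, -1.1]
finger_gap: 0.0377
finger_force: 0.0
t: 57.22
eef_pos: [0.4683, 0.1429, 0.225]
ee_rot: [-3.141, -0.002, -2.967]
contact_force: [-0.1, -0.4, 0.6]
finger_gap: 0.0379
finger_force: 0.0
t 57.23 pos [0.4683 0.1429 0.225 ] rpy [-3.141  -0.002  -2.9673] F [-0.1309 -0.4006  0.6424] gap 0.0379 q [ 0.29  0.52 -0.95  1.91  0.51  0.98  0.85]
key 193 ((0.4710122048854828, 0.14477521181106567), (0.029575534164905548, 0.010302172973752022), 9.95415210723877) z 0.07454681297135327 0.07671819903263455 minx 0.45630245264244795
handle 960 ((0.5706936717033386, -0.14293819665908813), (0.05206732824444771, 0.08240007609128952), 4.196146488189697) z 0.07850632835613829 0.08499045302484196 minx 0.5442240242226678
handleT 340 ((0.5716749429702759, -0.15883149206638336), (0.05066635087132454, 0.11131883412599564), 4.6964287757873535) z 0.07792971618523245 0.08490076724306592 minx 0.5447268743228276
top [] [(0.49, array([318., 134.]))]
wrist [(0.53, array([ 38., 250.]))] []
```

```bash
python3 -c "
from plant import order
print(order.finish_job())"
```

```text
the job is handed in; nothing more can be done
None
```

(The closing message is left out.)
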